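# Hang the pull-clamp shoe on the free branch of the clamp tree

### The job

Turn the clamp tree until its bare branch points towards the robot's side of the bench, then hang the loose clamp shoe by its eye on that branch, feeling for the end because the bar is a little bent, and press it gently but fully home against the collar so that the branch's spring catch snaps out over it. Leave the shoe hanging there with the bare branch's side still towards the robot, and leave the hammer, the spray can and the bolt tray where they are.

Things in the scene. Friction and masses are not known exactly. Their poses are not given: they have to be found in the camera images.
- tree (a joint): Turning angle of the clamp tree. 0 (or 6.283) = the bare branch points straight to the robot's side (-x); growing = counter-clockwise from above, so that branch points along (-cos q, -sin q). Range -0.9 to 7.18; stays where left; about 2 N at a branch tip turns it. Within about 0.5 rad of 0 or 6.283 counts as facing the robot.
- tree_base: Clamp tree's fixed foot, a steel disc 170 mm across, 14 mm high; origin on the turning axis at the bench top, axes as the world. On it turns a steel post with a hub disc (72 mm across, top at 106 mm) and four branches 90 degrees apart, reaching 78 mm out and 201 mm high: three carry hung parts that cannot come off, one is bare. Never load the tree with over 40 N.
- branch_seat (a point): Where the eye's centre lies when home on the bare branch, a 12 mm round bar leaning out 28 degrees from vertical: 50 mm out from the tree's axis, 148 mm high, 4 mm off a collar disc 44 mm across. The bar ends 60 mm further out (last 3 mm tapered to 9). It is bent here, in its upright plane, by up to 0.2 rad towards or away from the post: its end is up to 12 mm off and must be felt for.
- catch (a joint): Spring catch on the bare bar's upper, post-facing side (bent with it): an arm 6 mm wide, flush with the bar 37 mm out from branch_seat, rising to stand 7.5 mm proud 7 mm out from it. 0 = sprung out, up to 0.4 = pressed in. The eye is pushed over it (10 to 25 N along the branch); past the 8 mm plate it springs out and locks it with 3 mm play.
- jaw_centre (a point): Centre of the clamp shoe's jaw block, the part to grasp: 32 mm long (x), 30 mm wide (y), 28 mm high, on top of a steel plate 88 x 52 x 8 mm lying flat, about 0.35 kg in all. This point is 14 mm above the plate's top, 22 mm above its underside. Axes: x along the plate from jaw to eye, z up out of the plate's top.
- eye (a point): Centre of the shoe's round eye, a through hole 17 mm across, half-way through the 8 mm plate; 40 mm from jaw_centre along x and 18 mm below it. The plate ends 20 mm beyond it and is 26 mm wide to either side. The branch enters from the plate's underside, so the jaw block ends up outside, below the eye. Axes as jaw_centre.
- hammer: Hammer lying on the bench, to be left alone; origin on its handle line.
- spray: Spray can 60 mm across, 170 mm high, to be left alone; origin under its centre.
- bolt_tray: Open grey tray 120 x 160 x 40 mm with a few bolts, to be left alone; origin under its centre.
There are look-alikes about, which are no part of the job. Of the things like the part that bears jaw_centre, leave any that is yellow; of the rest the larger one is meant. Several things have the shape of the tree_base; the one meant has the colours described above.

How it is judged:
By the outcome, as a careful person would: the job done as asked, in the order asked, and still so for the second after the job is handed in, with the robot touching nothing.
It also fails if it takes over 72 s, if anything falls off the work surface, if the arm or the gripper's body presses on something with over 40 N, if the wrist force passes 120 N, or if a joint passes its speed limit or range.

### The arm

A 7-joint arm with a two-finger parallel gripper is mounted at the origin on the work surface. World frame = base frame: x ahead of the robot, y to its left, z up, the work surface at z = 0. Lengths are in m, angles in degrees, forces in N, time in s.
With the tool pointing down it reaches from about 0.4 to 0.85 m from the base axis. Payload 4.5 kg.
Tool frame: the origin (TCP) lies midway between the tips of the shut fingers; the grasp point (between the pads) lies 19 mm behind it; z points along the fingers, y is the direction in which the jaws open and shut (so a half turn about z gives the same grasp; the last joint's range is limited). The gripper opens to 88 mm and grips with 3 to 60 N. Pads are 18 mm wide; open, the fingers measure 123 mm over their backs; the gripper's body (75 mm by 187 mm) begins 45 mm behind the grasp point.
Start: joints at [1.937, 39.483, -11.15, 89.685, 9.013, 51.709, -12.324], TCP at [0.625, 0, 0.239] pointing down, gripper open.
Joint ranges: [-172.22, 172.22], [-26.19, 119.32], [-84.43, 86.54], [7.71, 146.69], [-57.33, 237.33], [2.42, 119.75], [-152.13, 152.13]. Speed limits (degrees/s): [147.25, 147.25, 180, 180, 180, 180, 180].

### API

Orientations are given as a 3x3 rotation matrix whose columns are the frame's x, y, z axes.
In Python, from plant import manip gives the robot as it stands. The module is installed in compiled form; this text tells all that it offers.
- The arm moves only by the tool carry_out, never from a script. Its argument "series" is a list of rows, each an object of numbers: "dx", "dy", "dz": the shift along the world's x, y, z in m; "rx", "ry", "rz": the turn, a rotation vector about the world's x, y, z in degrees. A call has 1 to 8 rows; each row is the pose to reach, as a shift and turn from the pose measured when the call began; what a row does not reach only later rows make up. A row lasts 1/8 s, in which the tool goes at most 62.5 mm and 10.7 degrees, less where a joint would pass 70% of its speed; a pose out of reach is approached as far as the arm can. A call with a gripper value outside its range is refused whole. "grip" is the gripper's target within -1 to 1 (fully open at 1, half-way at 0, shut at -1), set as the call begins (left out, the last holds). The fingers move at their own pace and stop on an object; "newtons" is the grip in N (left out, the last holds). Time passes only in rows, so rows that repeat a pose let the fingers close. It gives the time, the measured TCP pose, the force and the opening at its end, in the units of the state.
- manip.sense(): the state, without advancing time (a new reading comes with each control period).
- manip.grab_frame(name): name is "scene" or "side" or "wrist"; returns a dict with "frame" (384x512x3 uint8, red, green, blue), "z_map" (384x512 float32, m along the optical axis (not along the pixel's ray), 0 where there is no reading), "fx", "fy", "cx", "cy" (pixels), "origin" and "rotation" of the camera in the world; the wrist camera has in their place "T_tool_cam" (4x4, takes a point from camera to tool coordinates, whose origin is the TCP and whose axes are the flange's). Camera axes: x right, y up, looking along -z (the intrinsics and any distortion apply to the point x, -y, -z); pixel columns grow to the right and rows downward; lengths in m; the calibration is good to about 2 mm. A picture is of the moment at which its call begins: read the wrist's pose just before it.
- manip.finish_job(): hands the job in, once; it reports no verdict.
The state is a dict: "clock": time; "joint_positions": joint angles; "qvel": joint speeds; "joint_torque": joint torques, N m; "tool_pos": TCP position; "eef_rot": TCP orientation; "wrist_force": force on the tool from outside, world axes, zero at the start; "ft_torque": the same for the moment, N m; "grip_width": finger opening in m.
Only numpy, scipy, OpenCV 4.12 (cv2) and the standard library are available. Lean on these libraries where they do the work, as an engineer would, in place of code of your own. Each camera call takes 0.05 s, during which the arm holds its last target.

## Working session

There is one attempt and no reset: what is moved stays moved. The work goes in short steps, Python scripts to look and compute and a tool call to move; the robot and the scene stay as the last step left them, time stands still between calls to the robot, and variables do not carry over. Pictures are saved under pics/ and viewed, and the job is handed in when it is done.

Besides the shell and the picture viewer there is one more tool, called after "Request:" as name([rows], argument=value, ...), one row to a line, values as JSON. carry_out: Moves the arm, as the interface text tells. Its arguments: {"type":"object","properties":{"series":{"type":"array","items":{"type":"object","properties":{"dx":{"type":"number"},"dy":{"type":"number"},"dz":{"type":"number"},"rx":{"type":"number"},"ry":{"type":"number"},"rz":{"type":"number"}}}},"grip":{"type":"number"},"newtons":{"type":"number"}},"required":["series"]}

```bash
ls; mkdir -p pics; cat > h.py <<'E'
import numpy as np, cv2
from plant import manip
def grab(n):
    s=manip.sense(); d=manip.grab_frame(n)
    if n=='wrist':
        T=np.array(d['T_tool_cam']);R=np.array(s['eef_rot']).reshape(3,3);p=np.array(s['tool_pos'])
        d['rotation']=R@T[:3,:3]; d['origin']=R@T[:3,3]+p
    d['R']=np.array(d['rotation']).reshape(3,3); d['o']=np.array(d['origin'])
    return d
def cloud(d):
    z=d['z_map']; v,u=np.mgrid[0:z.shape[0],0:z.shape[1]]
    P=np.stack([(u-d['cx'])/d['fx']*z,-(v-d['cy'])/d['fy']*z,-z],-1)
    return P@d['R'].T+d['o']
def ray(d,u,v,h):
    r=d['R']@np.array([(u-d['cx'])/d['fx'],-(v-d['cy'])/d['fy'],-1]); return d['o']+r*(h-d['o'][2])/r[2]
def proj(d,p):
    c=d['R'].T@(np.array(p)-d['o']); return d['cx']+d['fx']*c[0]/-c[2], d['cy']-d['fy']*c[1]/-c[2]
def save(d,n,s=1.5):
    cv2.imwrite('pics/'+n,cv2.resize(d['frame'][:,:,::-1],None,fx=s,fy=s,interpolation=cv2.INTER_CUBIC))
def crop(d,n,u0,u1,v0,v1,s=4):
    cv2.imwrite('pics/'+n,cv2.resize(d['frame'][v0:v1,u0:u1,::-1],None,fx=s,fy=s,interpolation=cv2.INTER_CUBIC))
E
python3 - <<'E'
from h import *
for n in ['scene','side','wrist']:
    d=grab(n); save(d,n+'0.png'); np.save(n+'0.npy',d,allow_pickle=True)
    print(n,d['o'],d['R'].round(2).tolist(),d['fx'],d['cx'],d['cy'],[k for k in d])
print(manip.sense())
E
```

```text
pics
scene [1.1824756  0.51409898 1.05382309] [[-0.64, -0.58, 0.51], [0.77, -0.49, 0.41], [0.01, 0.65, 0.76]] 374.60313117083126 257.98417271912086 188.9028517929296 ['frame', 'z_map', 'fx', 'fy', 'cx', 'cy', 'origin', 'rotation', 'R', 'o']
side [ 0.08005846 -0.68715098  1.00076083] [[0.8, 0.43, -0.41], [-0.6, 0.57, -0.56], [-0.0, 0.7, 0.72]] 382.43536141619006 254.59467631152637 193.29370402067525 ['frame', 'z_map', 'fx', 'fy', 'cx', 'cy', 'origin', 'rotation', 'R', 'o']
wrist [0.62356979 0.08001143 0.38538152] [[1.0, -0.0, 0.0], [0.0, 0.95, 0.31], [-0.0, -0.31, 0.95]] 338.5912598903076 260.96150087790795 187.69776550147094 ['frame', 'z_map', 'fx', 'fy', 'cx', 'cy', 'T_tool_cam', 'rotation', 'origin', 'R', 'o']
{'clock': 0.15, 'joint_positions': array([  1.9380368 ,  39.52223962, -11.14621535,  89.72879182,
         9.01273077,  51.70863702, -12.32369273]), 'qvel': array([-0.0046202 , -0.153435  , -0.09215458, -0.18019957,  0.0605153 ,
        0.01517833, -0.04223487]), 'joint_torque': array([-1.46674727e-03, -5.27863634e+01, -1.26819178e+00, -1.53587687e+01,
       -5.24473807e-02,  3.92338901e-03,  1.12435155e-04]), 'tool_pos': array([ 6.24541642e-01, -4.41678582e-05,  2.38104626e-01]), 'eef_rot': array([[-5.55201759e-05,  9.99999079e-01, -1.35635985e-03],
       [ 9.99999994e-01,  5.53966069e-05, -9.11407947e-05],
       [-9.10655730e-05, -1.35636490e-03, -9.99999076e-01]]), 'wrist_force': array([-0.13990831,  0.55966975,  0.50894746]), 'ft_torque': array([ 0.00675521,  0.0404185 , -0.0150179 ]), 'grip_width': 0.08806014409253625}
```

View pics/scene0.png

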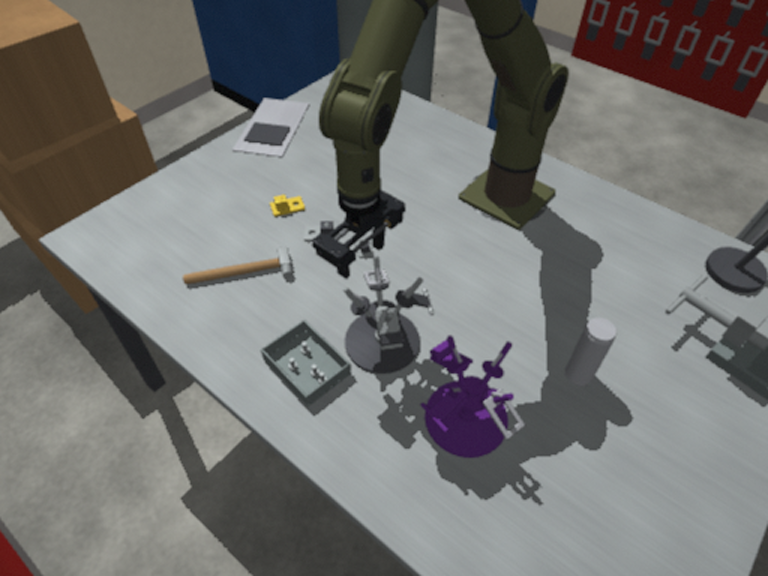

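View pics/side0.png

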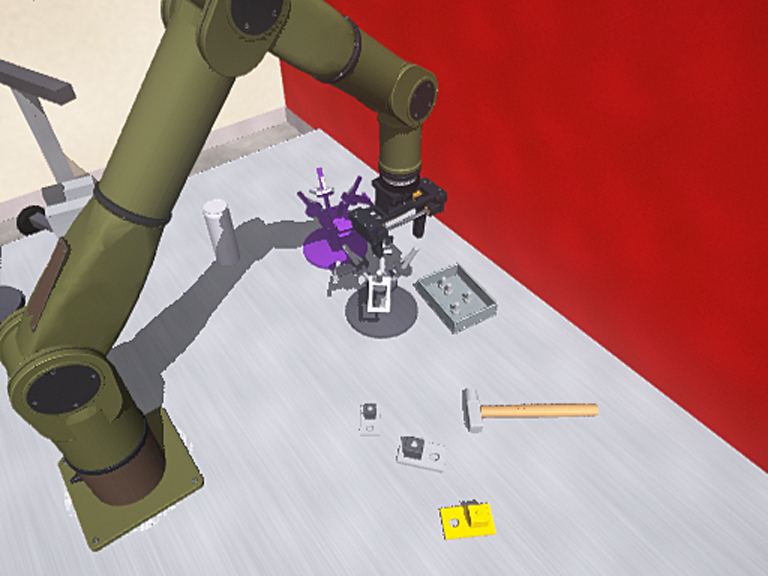

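View pics/wrist0.png

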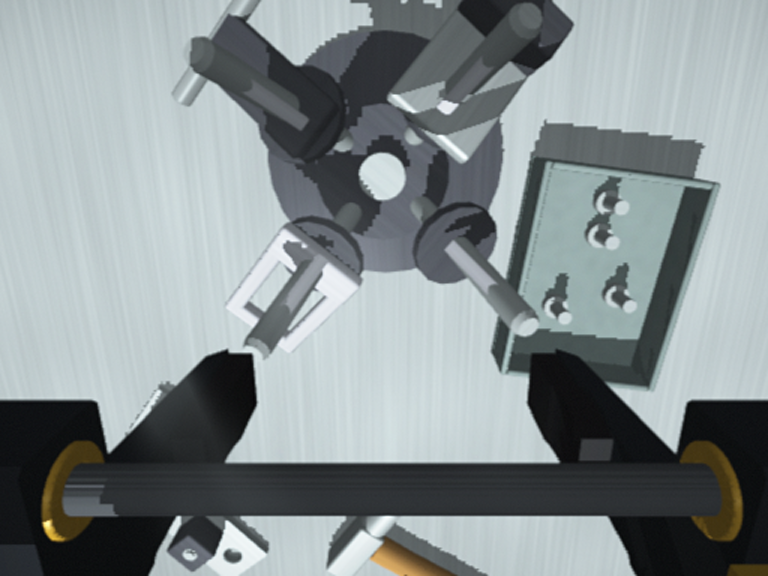

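```bash
python3 - <<'E'
from h import *
d=np.load('side0.npy',allow_pickle=True).item(); C=cloud(d)
crop(d,'shoes.png',230,340,255,365,6)
for n,(u,v) in dict(spray=(146,140),traymid=(304,198)).items(): print(n,C[v,u])
hsv=cv2.cvtColor(d['frame'],cv2.COLOR_RGB2HSV)
def info(m,name):
    P=C[m]; print(name,len(P),P.min(0).round(3),P.max(0).round(3),np.median(P,0).round(3))
info((hsv[...,0]>125)&(hsv[...,0]<160)&(hsv[...,1]>100),'purple')
# elevated points in shoe zone
X=C[...,0];Y=C[...,1];Z=C[...,2]
m=((Z>0.004)&(Z<0.05)&(d['z_map']>0)&(np.mgrid[0:384,0:512][0]>255)&(np.mgrid[0:384,0:512][1]>225)).astype(np.uint8)
n,l,st,ce=cv2.connectedComponentsWithStats(m)
for i in range(1,n):
    if st[i,4]>30:
        info(l==i,'c%d %s'%(i,st[i]))
        P=C[l==i]; r=cv2.minAreaRect(P[P[:,2]<0.02][:,:2].astype(np.float32)*1000); print(r)
        t=P[P[:,2]>0.03]
        if len(t)>4: print(' top',t.mean(0),cv2.minAreaRect(t[:,:2].astype(np.float32)*1000))
w=np.load('wrist0.npy',allow_pickle=True).item(); CW=cloud(w)
for n,(u,v) in dict(post=(254,117),baretip=(349,216),tip2=(171,233),tip3=(350,12),tip4=(135,36),trayL=(340,245)).items():
    print(n,CW[v,u].round(4))
E
```

```text
spray [0.41067533 0.40872052 0.16739362]
traymid [ 0.78424671 -0.02830225  0.00302629]
purple 1434 [ 0.08  -0.687 -0.005] [0.768 0.502 1.001] [0.637 0.287 0.024]
c1 [310 259  89  29 906] 906 [ 0.562 -0.442  0.004] [ 0.797 -0.246  0.03 ] [ 0.664 -0.344  0.022]
((684.6702270507812, -362.752197265625), (87.66789245605469, 261.0365295410156), 49.66170883178711)
c6 [240 269  13  22 169] 169 [ 0.39  -0.209  0.004] [ 0.452 -0.143  0.031] [ 0.423 -0.175  0.008]
((420.08038330078125, -178.07220458984375), (68.24466705322266, 36.13288116455078), 54.26130676269531)
c17 [264 291  34  24 474] 474 [ 0.409 -0.347  0.004] [ 0.502 -0.248  0.038] [ 0.45  -0.298  0.008]
((456.5415344238281, -297.5260314941406), (53.48313903808594, 87.75987243652344), 40.28704833984375)
 top [ 0.44578494 -0.28576691  0.03413692] ((446.6343078613281, -285.0537414550781), (32.8589973449707, 31.379337310791016), 40.3314323425293)
c39 [293 336  38  23 605] 605 [ 0.392 -0.488  0.004] [ 0.489 -0.399  0.039] [ 0.439 -0.449  0.008]
((439.4111633300781, -443.2851867675781), (53.007347106933594, 88.33131408691406), 59.339115142822266)
 top [ 0.4525395  -0.45221423  0.03448378] ((452.7876281738281, -452.0471496582031), (30.839920043945312, 31.50959587097168), 61.317501068115234)
post [0.6178 0.0517 0.1191]
baretip [0.6743 0.0042 0.2037]
tip2 [ 0.5705 -0.0063  0.2046]
tip3 [0.6666 0.1108 0.2024]
tip4 [0.5614 0.0999 0.2043]
trayL [ 0.7134 -0.1012  0.0368]
```

View pics/shoes.png

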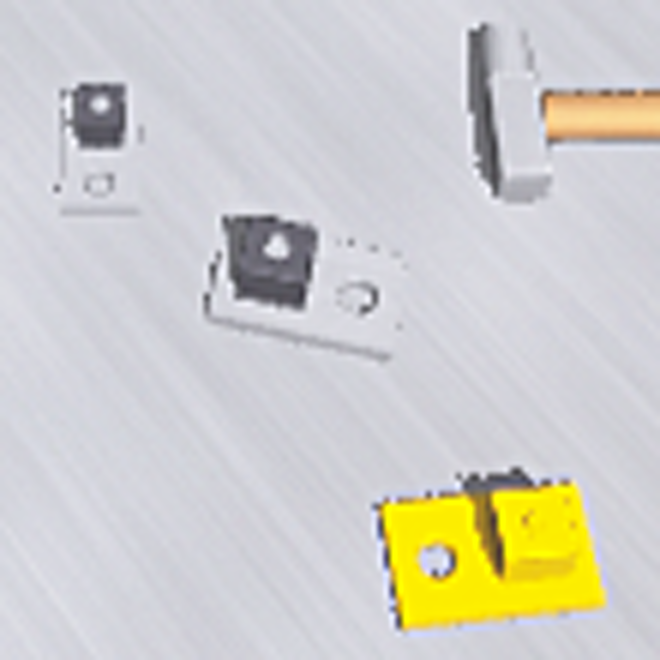

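Request:
carry_out([
  {"dx": 0.02,"dy": 0.015},
  {"dx": 0.045,"dy": 0.035},
  {"dx": 0.066,"dy": 0.046},
  {"dx": 0.066,"dy": 0.046},
  {"dx": 0.066,"dy": 0.046},
], grip=-1, newtons=30)

```text
invalid input
```

Request:
carry_out([
  {"dx": 0.02,"dy": 0.015,"dz": 0,"rx": 0,"ry": 0,"rz": 0},
  {"dx": 0.045,"dy": 0.035,"dz": 0,"rx": 0,"ry": 0,"rz": 0},
  {"dx": 0.066,"dy": 0.046,"dz": 0,"rx": 0,"ry": 0,"rz": 0},
  {"dx": 0.066,"dy": 0.046,"dz": 0,"rx": 0,"ry": 0,"rz": 0},
  {"dx": 0.066,"dy": 0.046,"dz": 0,"rx": 0,"ry": 0,"rz": 0},
], grip=-1, newtons=30)

```text
clock: 0.78
tool_pos: [0.6896, 0.0451, 0.2377]
eef_rot: [[0.0, 1.0, -0.003], [1.0, -0.0, -0.001], [-0.001, -0.003, -1.0]]
wrist_force: [0.2, 0.2, 0.1]
grip_width: 0.0403
```

Request:
carry_out([
  {"dx": 0,"dy": 0,"dz": 0,"rx": 0,"ry": 0,"rz": 0},
  {"dx": 0,"dy": 0,"dz": -0.01,"rx": 0,"ry": 0,"rz": 0},
  {"dx": 0,"dy": 0,"dz": -0.03,"rx": 0,"ry": 0,"rz": 0},
  {"dx": 0,"dy": 0,"dz": -0.055,"rx": 0,"ry": 0,"rz": 0},
  {"dx": 0,"dy": 0,"dz": -0.074,"rx": 0,"ry": 0,"rz": 0},
  {"dx": 0,"dy": 0,"dz": -0.074,"rx": 0,"ry": 0,"rz": 0},
], grip=-1)

```text
clock: 1.52
tool_pos: [0.6883, 0.0448, 0.1617]
eef_rot: [[0.0, 1.0, -0.007], [1.0, -0.0, -0.002], [-0.002, -0.007, -1.0]]
wrist_force: [1.5, -0.5, 0.3]
grip_width: 0.0005
```

Request:
carry_out([
  {"dx": -0.005,"dy": -0.01,"dz": 0,"rx": 0,"ry": 0,"rz": 0},
  {"dx": -0.01,"dy": -0.024,"dz": 0,"rx": 0,"ry": 0,"rz": 0},
  {"dx": -0.0175,"dy": -0.0355,"dz": 0,"rx": 0,"ry": 0,"rz": 0},
  {"dx": -0.0275,"dy": -0.0455,"dz": 0,"rx": 0,"ry": 0,"rz": 0},
  {"dx": -0.0395,"dy": -0.0535,"dz": 0,"rx": 0,"ry": 0,"rz": 0},
  {"dx": -0.0525,"dy": -0.0585,"dz": 0,"rx": 0,"ry": 0,"rz": 0},
  {"dx": -0.0665,"dy": -0.0605,"dz": 0,"rx": 0,"ry": 0,"rz": 0},
  {"dx": -0.081,"dy": -0.06,"dz": 0,"rx": 0,"ry": 0,"rz": 0},
])

```text
clock: 2.52
tool_pos: [0.6089, -0.0169, 0.1628]
eef_rot: [[0.002, 1.0, -0.001], [1.0, -0.002, -0.003], [-0.003, -0.001, -1.0]]
wrist_force: [4.5, 0.8, -0.0]
grip_width: 0.0002
```

Request:
carry_out([
  {"dx": -0.0155,"dy": 0.0055,"dz": 0,"rx": 0,"ry": 0,"rz": 0},
  {"dx": -0.028,"dy": 0.012,"dz": 0,"rx": 0,"ry": 0,"rz": 0},
  {"dx": -0.039,"dy": 0.021,"dz": 0,"rx": 0,"ry": 0,"rz": 0},
  {"dx": -0.048,"dy": 0.032,"dz": 0,"rx": 0,"ry": 0,"rz": 0},
  {"dx": -0.0535,"dy": 0.0425,"dz": 0,"rx": 0,"ry": 0,"rz": 0},
  {"dx": -0.056,"dy": 0.049,"dz": 0,"rx": 0,"ry": 0,"rz": 0},
  {"dx": -0.0565,"dy": 0.051,"dz": 0,"rx": 0,"ry": 0,"rz": 0},
])

```text
clock: 3.4
tool_pos: [0.5519, 0.0346, 0.1626]
eef_rot: [[0.001, 1.0, -0.002], [1.0, -0.001, -0.003], [-0.003, -0.002, -1.0]]
wrist_force: [1.1, -2.9, 0.7]
grip_width: 0.0002
```

```bash
python3 - <<'E'
from h import *
d=grab('side'); crop(d,'side1.png',190,340,90,250,5); np.save('side1.npy',d,allow_pickle=True)
d=grab('wrist'); save(d,'wrist1.png')
E
```

```text
(no output)
```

View pics/side1.png

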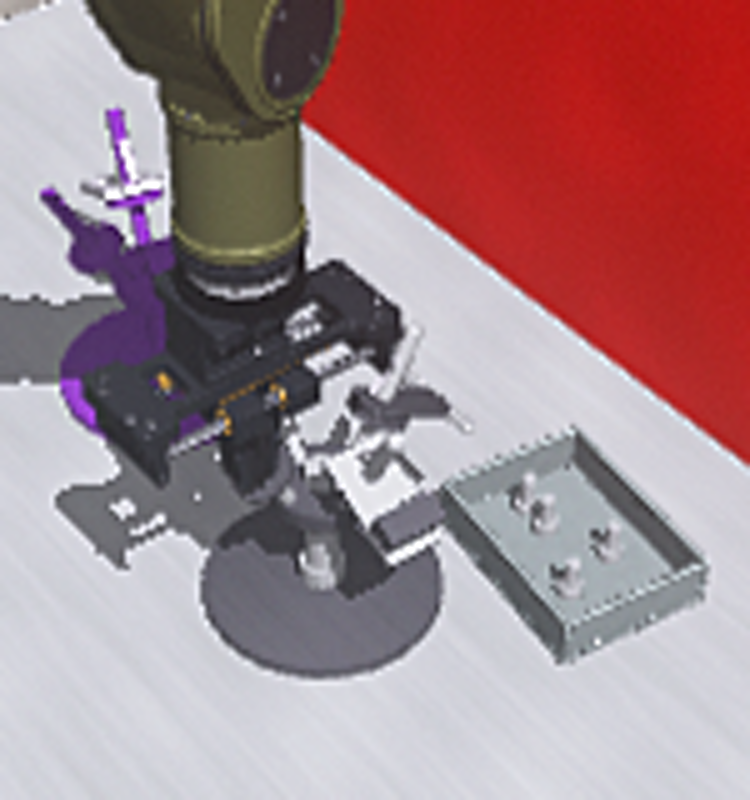

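View pics/wrist1.png

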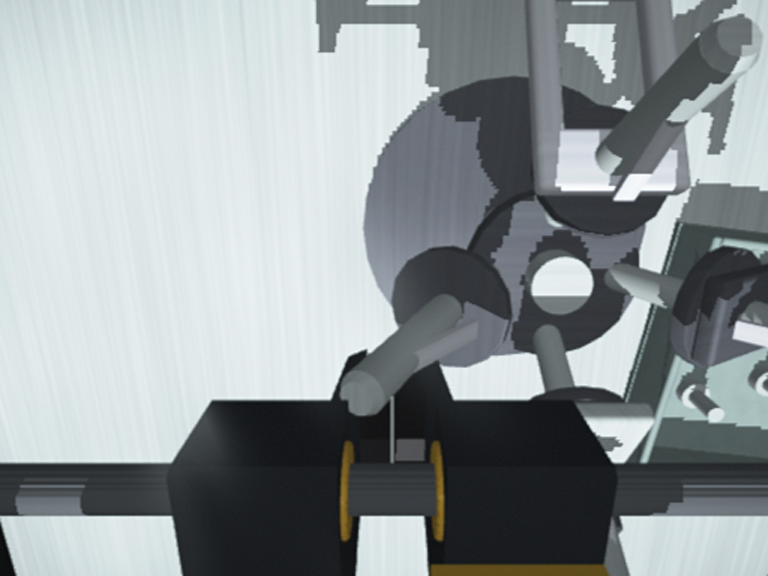

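```bash
python3 - <<'E'
from h import *
d=grab('wrist'); C=cloud(d); np.save('wrist1.npy',d,allow_pickle=True)
for n,(u,v) in dict(post=(374,190),tip=(241,263),opp=(490,30),mid=(280,220),collar=(300,180)).items(): print(n,C[v-1:v+2,u-1:u+2].reshape(-1,3).mean(0).round(4), ray(d,u,v,0.2))
crop(d,'w1c.png',210,350,150,290,5)
s=manip.sense();print(s['tool_pos'],s['clock'])
E
```

```text
post [0.6179 0.0514 0.119 ] [0.58965895 0.07836371 0.2       ]
tip [0.544  0.0527 0.2045] [0.54365574 0.05011376 0.2       ]
opp [0.6173 0.1279 0.2026] [0.61889567 0.12823689 0.2       ]
mid [0.5592 0.0562 0.1744] [0.55772357 0.06726308 0.2       ]
collar [0.5706 0.0658 0.1461] [0.56426035 0.08195311 0.2       ]
[0.55204268 0.03449535 0.16262279] 3.55
```

View pics/w1c.png

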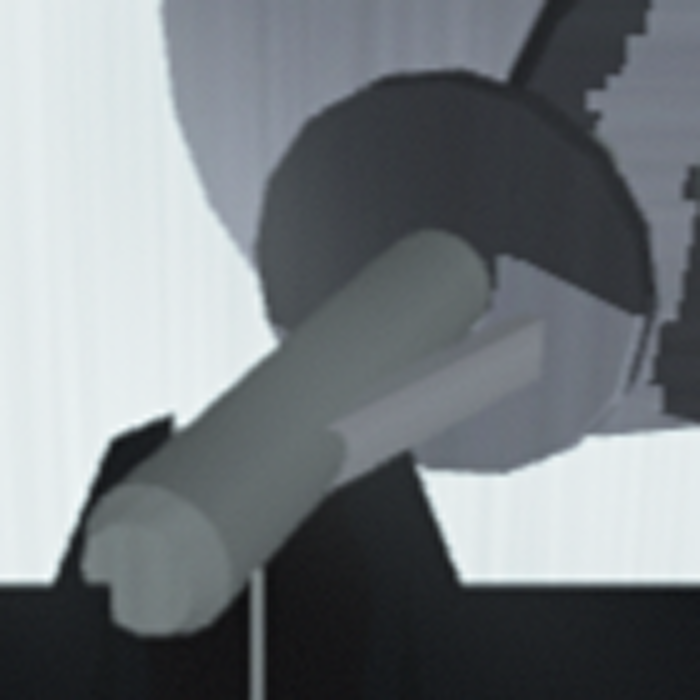

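```bash
python3 - <<'E'
from h import *
from scipy.optimize import least_squares
d=np.load('wrist1.npy',allow_pickle=True).item(); C=cloud(d)
m=np.zeros((384,512),np.uint8)
poly=(np.array([[235,250],[290,199],[306,205],[278,236],[262,264],[248,262]])).astype(int)
cv2.fillPoly(m,[poly],1); P=C[(m>0)&(d['z_map']>0)]
P=P[(P[:,2]>0.155)&(P[:,2]<0.203)]
print(len(P))
def f(p):
    a=np.array([p[0],p[1],0.175]); u=np.array([p[2],p[3],1]);u/=np.linalg.norm(u)
    return np.linalg.norm(np.cross(P-a,u),axis=1)-0.006
r=least_squares(f,[0.556,0.052,-0.5,0],loss='soft_l1',f_scale=0.0005)
p=r.x; print(p,np.abs(r.fun).mean(), 'lean deg',np.degrees(np.arctan(-p[2])))
for z in (0.148,0.175,0.2,0.203): print(z,p[0]+p[2]*(z-.175),p[1]+p[3]*(z-.175))
# other unbent branch, opposite +y one
E
```

```text
1531
[ 0.55549827  0.05122317 -0.46533778 -0.00681061] 0.00029691216935975233 lean deg 24.954338087599638
0.148 0.5680623851890796 0.05140705572060253
0.175 0.5554982652250169 0.05122316928301159
0.2 0.5438648208138478 0.05105290406301998
0.203 0.5424688074845074 0.05103247223662099
```

Request:
carry_out([
  {"dx": -0.004,"dy": -0.01,"dz": 0.04,"rx": 0,"ry": 0,"rz": 0},
  {"dx": -0.005,"dy": -0.02,"dz": 0.09,"rx": 0,"ry": 0,"rz": -10},
  {"dx": -0.02,"dy": -0.07,"dz": 0.1,"rx": 0,"ry": 0,"rz": -20},
  {"dx": -0.04,"dy": -0.12,"dz": 0.1,"rx": 0,"ry": 0,"rz": -30},
  {"dx": -0.055,"dy": -0.17,"dz": 0.1,"rx": 0,"ry": 0,"rz": -40},
  {"dx": -0.07,"dy": -0.22,"dz": 0.1,"rx": 0,"ry": 0,"rz": -50},
  {"dx": -0.09,"dy": -0.27,"dz": 0.09,"rx": 0,"ry": 0,"rz": -60},
  {"dx": -0.103,"dy": -0.31,"dz": 0.08,"rx": 0,"ry": 0,"rz": -70},
], grip=0.5)

```text
clock: 4.55
tool_pos: [0.448, -0.2774, 0.2425]
eef_rot: [[0.943, 0.333, -0.002], [0.333, -0.943, 0.001], [-0.002, -0.002, -1.0]]
wrist_force: [0.7, -0.7, 0.3]
grip_width: 0.0662
```

Request:
carry_out([
  {"dx": 0,"dy": -0.01,"dz": 0,"rx": 0,"ry": 0,"rz": -10},
  {"dx": 0,"dy": -0.01,"dz": 0,"rx": 0,"ry": 0,"rz": -20},
  {"dx": 0,"dy": -0.01,"dz": 0,"rx": 0,"ry": 0,"rz": -30},
  {"dx": 0,"dy": -0.01,"dz": 0,"rx": 0,"ry": 0,"rz": -40},
  {"dx": 0,"dy": -0.01,"dz": 0,"rx": 0,"ry": 0,"rz": -50},
  {"dx": 0,"dy": -0.01,"dz": 0,"rx": 0,"ry": 0,"rz": -60},
  {"dx": 0,"dy": -0.01,"dz": 0,"rx": 0,"ry": 0,"rz": -68},
  {"dx": 0,"dy": -0.01,"dz": 0,"rx": 0,"ry": 0,"rz": -68},
], grip=0.5)

```text
clock: 5.55
tool_pos: [0.4483, -0.2869, 0.2422]
eef_rot: [[0.664, -0.748, -0.0], [-0.748, -0.664, 0.003], [-0.002, -0.002, -1.0]]
wrist_force: [0.2, -0.7, -0.7]
grip_width: 0.0664
```

```bash
python3 - <<'E'
from h import *
s=manip.sense();print(s['tool_pos'],s['eef_rot'].round(3),s['joint_positions'].round(1),s['clock'],s['grip_width'])
d=grab('wrist'); save(d,'w2.png'); np.save('w2.npy',d,allow_pickle=True)
d2=grab('side'); save(d2,'side2.png')
E
```

```text
[ 0.44825898 -0.28686024  0.24220824] [[ 0.664 -0.748 -0.   ]
 [-0.748 -0.664  0.003]
 [-0.002 -0.002 -1.   ]] [ 10.7  35.   28.3 106.6 -23.1  44.2 -86.8] 5.55 0.0664241159167336
```

View pics/w2.png

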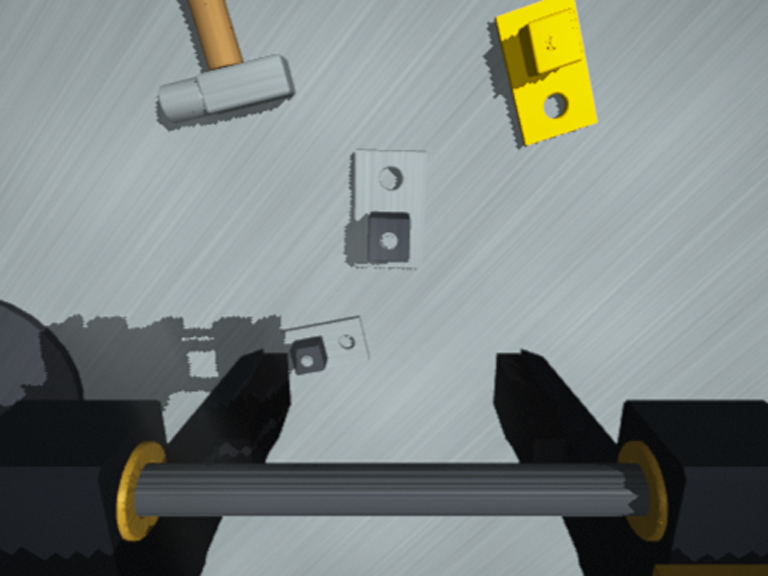

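View pics/side2.png

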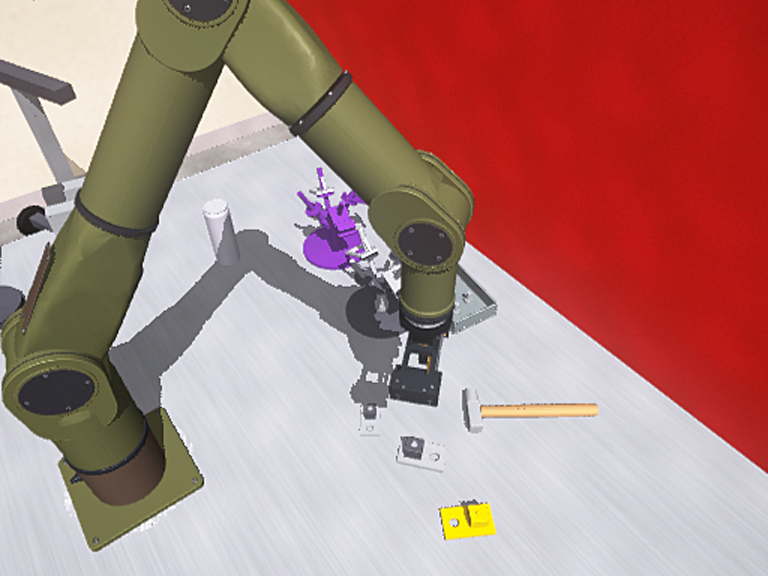

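```bash
python3 - <<'E'
from h import *
d=np.load('w2.npy',allow_pickle=True).item(); C=cloud(d)
v,u=np.mgrid[0:384,0:512]
m=((C[...,2]>0.004)&(C[...,2]<0.05)&(u>225)&(u<290)&(v>95)&(v<185)).astype(np.uint8)
n,l,st,_=cv2.connectedComponentsWithStats(m); i=1+st[1:,4].argmax(); P=C[l==i]
for q,nm in ((P[P[:,2]<.02],'plate'),(P[P[:,2]>.03],'top')):
    print(nm,len(q),q[:,2].mean(),cv2.minAreaRect(q[:,:2].astype(np.float32)*1000))
print(C[118,260], ray(d,260.5,118.5,.004), ray(d,258,118.5,.008))
p=proj(d,manip.sense()['tool_pos']*[1,1,0]); print(p)
E
```

```text
plate 2548 0.00947439153752766 ((457.7275390625, -293.937255859375), (52.083187103271484, 88.2801513671875), 39.91730880737305)
top 831 0.03727689939862899 ((447.2701110839844, -282.0658264160156), (29.100563049316406, 32.27994918823242), 40.955501556396484)
[ 0.47266989 -0.31271004  0.00142154] [ 0.47206697 -0.3128972   0.004     ] [ 0.47443627 -0.31140715  0.008     ]
(np.float64(261.12574819358935), np.float64(148.6903339194297))
```

Request:
carry_out([
  {"dx": 0.002,"dy": 0.002,"dz": -0.05,"rx": 0,"ry": 0,"rz": -1.5},
  {"dx": 0.002,"dy": 0.002,"dz": -0.1,"rx": 0,"ry": 0,"rz": -1.5},
  {"dx": 0.002,"dy": 0.002,"dz": -0.15,"rx": 0,"ry": 0,"rz": -1.5},
  {"dx": 0.002,"dy": 0.002,"dz": -0.19,"rx": 0,"ry": 0,"rz": -1.5},
  {"dx": 0.002,"dy": 0.002,"dz": -0.215,"rx": 0,"ry": 0,"rz": -1.5},
  {"dx": 0.002,"dy": 0.002,"dz": -0.227,"rx": 0,"ry": 0,"rz": -1.5},
  {"dx": 0.002,"dy": 0.002,"dz": -0.227,"rx": 0,"ry": 0,"rz": -1.5},
], grip=0.5)

```text
clock: 6.52
tool_pos: [0.4501, -0.2851, 0.0151]
eef_rot: [[0.645, -0.764, 0.0], [-0.764, -0.645, 0.004], [-0.003, -0.002, -1.0]]
wrist_force: [0.3, 0.5, 0.1]
grip_width: 0.066
```

Request:
carry_out([
  {"dx": 0,"dy": 0,"dz": -0.005,"rx": 0,"ry": 0,"rz": 0},
  {"dx": 0,"dy": 0,"dz": -0.005,"rx": 0,"ry": 0,"rz": 0},
], grip=0.5)

```text
clock: 6.78
tool_pos: [0.4505, -0.2852, 0.0107]
eef_rot: [[0.646, -0.764, 0.001], [-0.764, -0.646, 0.003], [-0.002, -0.003, -1.0]]
wrist_force: [0.4, 0.7, 0.6]
grip_width: 0.0662
```

Request:
carry_out([
  {"dx": 0,"dy": 0,"dz": 0,"rx": 0,"ry": 0,"rz": 0},
  {"dx": 0,"dy": 0,"dz": 0,"rx": 0,"ry": 0,"rz": 0},
  {"dx": 0,"dy": 0,"dz": 0,"rx": 0,"ry": 0,"rz": 0},
  {"dx": 0,"dy": 0,"dz": 0,"rx": 0,"ry": 0,"rz": 0},
  {"dx": 0,"dy": 0,"dz": 0,"rx": 0,"ry": 0,"rz": 0},
], grip=-1, newtons=55)

```text
clock: 7.4
tool_pos: [0.4505, -0.2852, 0.0107]
eef_rot: [[0.645, -0.764, 0.001], [-0.764, -0.645, 0.003], [-0.002, -0.003, -1.0]]
wrist_force: [0.3, -0.2, 0.4]
grip_width: 0.0296
```

Request:
carry_out([
  {"dx": 0,"dy": 0,"dz": 0.03,"rx": 0,"ry": 0,"rz": 0},
  {"dx": 0,"dy": 0,"dz": 0.08,"rx": 0,"ry": 0,"rz": 0},
  {"dx": 0,"dy": 0,"dz": 0.13,"rx": 0,"ry": 0,"rz": 8},
  {"dx": 0,"dy": 0.03,"dz": 0.18,"rx": 0,"ry": 0,"rz": 17},
  {"dx": 0,"dy": 0.06,"dz": 0.23,"rx": 0,"ry": 0,"rz": 26},
  {"dx": 0,"dy": 0.1,"dz": 0.27,"rx": 0,"ry": 0,"rz": 35},
  {"dx": 0,"dy": 0.15,"dz": 0.29,"rx": 0,"ry": 0,"rz": 44},
  {"dx": 0,"dy": 0.2,"dz": 0.3,"rx": 0,"ry": 0,"rz": 49.8},
])

```text
clock: 8.4
tool_pos: [0.4501, -0.0837, 0.3115]
eef_rot: [[1.0, 0.003, -0.001], [0.003, -1.0, 0.003], [-0.001, -0.003, -1.0]]
wrist_force: [0.9, 0.8, -3.6]
grip_width: 0.0299
```

Request:
carry_out([
  {"dx": 0,"dy": 0.04,"dz": 0,"rx": 0,"ry": 0,"rz": 0},
  {"dx": 0,"dy": 0.08,"dz": 0,"rx": 0,"ry": -6,"rz": 0},
  {"dx": 0,"dy": 0.11,"dz": 0,"rx": 0,"ry": -12,"rz": 0},
  {"dx": 0,"dy": 0.135,"dz": 0,"rx": 0,"ry": -18,"rz": 0},
  {"dx": 0,"dy": 0.135,"dz": 0,"rx": 0,"ry": -25,"rz": 0},
  {"dx": 0,"dy": 0.135,"dz": 0,"rx": 0,"ry": -25,"rz": 0},
])

```text
clock: 9.15
tool_pos: [0.4458, 0.0511, 0.3095]
eef_rot: [[0.91, 0.006, 0.414], [0.005, -1.0, 0.002], [0.414, 0.0, -0.91]]
wrist_force: [-0.4, 0.6, -3.8]
grip_width: 0.0296
```

```bash
python3 - <<'E'
from h import *
s=manip.sense();print(s['tool_pos'],s['eef_rot'].round(3),s['joint_positions'].round(1),s['clock'],s['grip_width'],s['wrist_force'])
d=grab('wrist'); save(d,'w3.png'); np.save('w3.npy',d,allow_pickle=True)
E
```

```text
[0.44582718 0.05105877 0.30952108] [[ 0.91   0.006  0.414]
 [ 0.005 -1.     0.002]
 [ 0.414  0.    -0.91 ]] [ -37.2   13.9   25.4  135.2   -2.9    8.3 -100.5] 9.15 0.0295958661280971 [-0.3897219   0.63837073 -3.78229486]
```

View pics/w3.png

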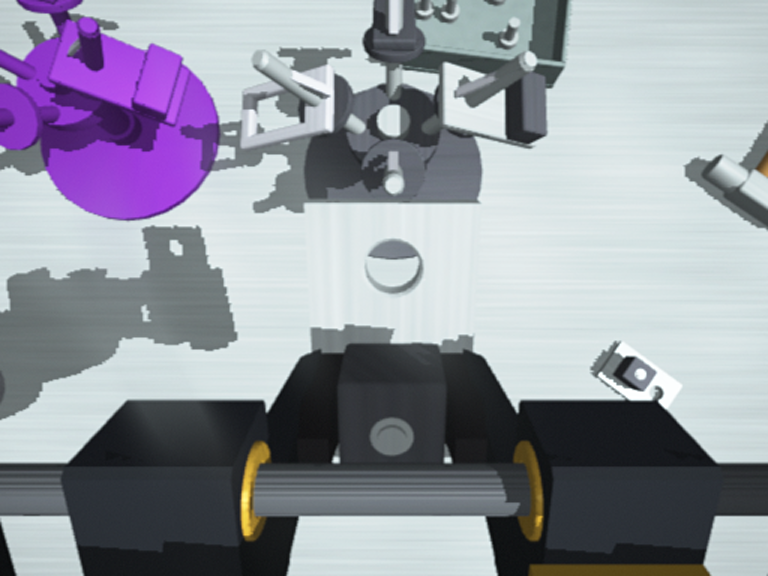

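```bash
python3 - <<'E'
from h import *
d=np.load('w3.npy',allow_pickle=True).item(); C=cloud(d); s=manip.sense()
R=s['eef_rot'];p=s['tool_pos']
Tc=(C-p)@R
hsv=cv2.cvtColor(d['frame'],cv2.COLOR_RGB2HSV)
for (u,v) in ((230,160),(230,200),(300,160),(300,200),(262,225)): print((u,v),Tc[v,u].round(4))
# plate points: tool z near 2.7
pm=(np.abs(Tc[...,2]-0.0027)<0.004)&(Tc[...,0]>0.012)&(Tc[...,0]<0.08)&(np.abs(Tc[...,1])<0.04)
P=Tc[pm]; print('plate',P.min(0).round(4),P.max(0).round(4),P.mean(0).round(4))
A=np.c_[P[:,:2],np.ones(len(P))]; print('plane',np.linalg.lstsq(A,P[:,2],rcond=None)[0])
hole=np.zeros(pm.shape,np.uint8); 
inv=(~pm)&(np.mgrid[0:384,0:512][0]>150)&(np.mgrid[0:384,0:512][0]<205)&(np.mgrid[0:384,0:512][1]>235)&(np.mgrid[0:384,0:512][1]<290)
n,l,st,ce=cv2.connectedComponentsWithStats(inv.astype(np.uint8)); i=1+st[1:,4].argmax(); print(st[i],ce[i])
(cu,cv_),(a,b),_=cv2.fitEllipse(cv2.findContours((l==i).astype(np.uint8),0,1)[0][0]); print(cu,cv_,a,b)
r=np.array([(cu-d['cx'])/d['fx'],-(cv_-d['cy'])/d['fy'],-1]); o=(d['o']-p)@R; rt=d['R']@r@R
print('eye top tool',o+rt*(P[:,2].mean()-o[2])/rt[2])
for uv in ((262,121),(263,122),(262,119)): print(C[uv[1],uv[0]].round(4))
print(proj(d,(0.5426,0.0513,0.2025)),proj(d,(0.568,0.0513,0.148)))
crop(d,'w3c.png',200,330,80,200,6)
E
```

```text
(230, 160) [ 0.0417 -0.0142  0.0018]
(230, 200) [ 0.0228 -0.0146  0.0007]
(300, 160) [0.0419 0.0173 0.0009]
(300, 200) [0.0227 0.0181 0.0011]
(262, 225) [0.0102 0.0003 0.0004]
plate [ 0.012  -0.0264 -0.0011] [0.0535 0.026  0.0067] [ 0.0338 -0.0003  0.0012]
plane [ 0.00786025 -0.00132444  0.00089635]
[243 160  36  33 891] [260.7328844 175.9708193]
260.7227478027344 175.98052978515625 31.011442184448242 34.72411346435547
eye top tool [ 0.0343541  -0.00028095  0.00116285]
[0.5438 0.0511 0.205 ]
[0.5432 0.0503 0.2043]
[0.5459 0.0511 0.2039]
(np.float64(261.75304028291913), np.float64(123.38891022921244)) (np.float64(261.81314168790004), np.float64(115.23425663866055))
```

View pics/w3c.png

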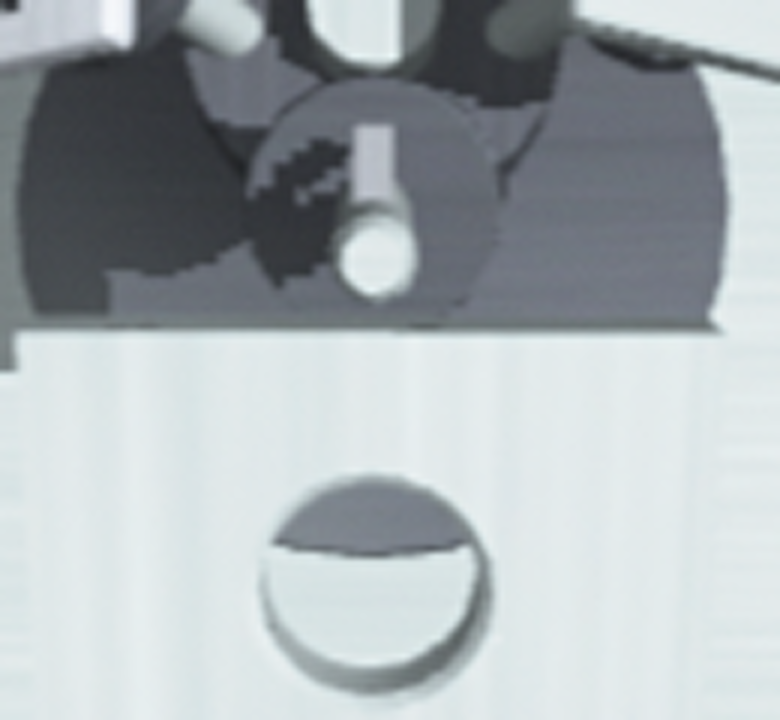

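Request:
carry_out([
  {"dx": 0.015,"dy": 0,"dz": -0.02,"rx": 0,"ry": 0,"rz": 0},
  {"dx": 0.03,"dy": 0,"dz": -0.045,"rx": 0,"ry": 0,"rz": 0},
  {"dx": 0.043,"dy": 0,"dz": -0.07,"rx": 0,"ry": 0,"rz": 0},
  {"dx": 0.052,"dy": 0,"dz": -0.09,"rx": 0,"ry": 0,"rz": 0},
  {"dx": 0.0545,"dy": 0,"dz": -0.097,"rx": 0,"ry": 0,"rz": 0},
  {"dx": 0.0545,"dy": 0,"dz": -0.097,"rx": 0,"ry": 0,"rz": 0},
])

```text
clock: 9.95
tool_pos: [0.516, 0.0539, 0.2363]
eef_rot: [[0.923, 0.007, 0.385], [0.008, -1.0, 0.0], [0.385, 0.003, -0.923]]
wrist_force: [0.8, -0.0, -3.0]
grip_width: 0.0295
```

```bash
python3 - <<'E'
from h import *
s=manip.sense();print(s['tool_pos'],s['eef_rot'].round(3),s['joint_positions'].round(1),s['clock'],s['grip_width'],s['wrist_force'])
d=grab('wrist'); crop(d,'w4c.png',190,340,80,220,5); np.save('w4.npy',d,allow_pickle=True)
print(proj(d,(0.5432,0.0511,0.2025)),proj(d,(0.568,0.0513,0.148)), proj(d,s['tool_pos']+s['eef_rot']@[0.0349,0,0.0027]))
E
```

```text
[0.51602725 0.05392166 0.23626048] [[ 0.923  0.007  0.385]
 [ 0.008 -1.     0.   ]
 [ 0.385  0.003 -0.923]] [-24.8  27.3  15.4 129.9 -57.3   2.7 -45.1] 9.95 0.029457349969393667 [ 0.83421429 -0.03202545 -3.02188447]
(np.float64(266.36421858723554), np.float64(197.71054852260534)) (np.float64(265.03773394754813), np.float64(168.8684430536033)) (np.float64(261.46012957555297), np.float64(179.4796995336029))
```

View pics/w4c.png

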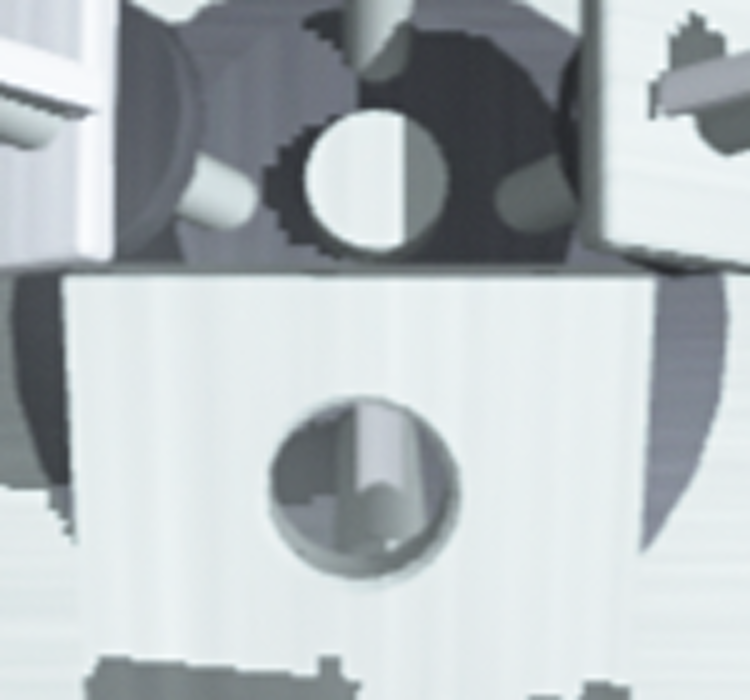

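```bash
cat > kin.py <<'E'
import numpy as np
from scipy.spatial.transform import Rotation as Ro
D=[([1.9380368,39.52223962,-11.14621535,89.72879182,9.01273077,51.70863702,-12.32369273],[.624541642,0,.238104626],[[0,1,-.001],[1,0,0],[0,-.001,-1]]),
([10.7,35.,28.3,106.6,-23.1,44.2,-86.8],[0.44825898,-0.28686024,0.24220824],[[0.664,-0.748,-0.],[-0.748,-0.664,0.003],[-0.002,-0.002,-1.]]),
([-37.2,13.9,25.4,135.2,-2.9,8.3,-100.5],[0.44582718,0.05105877,0.30952108],[[0.91,0.006,0.414],[0.005,-1.,0.002],[0.414,0.,-0.91]]),
([-24.8,27.3,15.4,129.9,-57.3,2.7,-45.1],[0.51602725,0.05392166,0.23626048],[[0.923,0.007,0.385],[0.008,-1.,0.],[0.385,0.003,-0.923]])]
E
python3 - <<'E'
from kin import *
import itertools
best=[]
for sg in itertools.product([1,-1],repeat=7):
    Rs=[Ro.from_euler('ZYZYZYZ',np.array(q)*sg,degrees=True).as_matrix() for q,_,_ in D]
    # const tool C and base: R_meas = B Rs C, assume B=I (z offset handled)
    Cs=[Rs[i].T@np.array(D[i][2]) for i in range(4)]
    M=sum(Cs); U,S,V=np.linalg.svd(M); C=U@V; e=max(np.degrees(np.linalg.norm(Ro.from_matrix(C.T@Ro.from_matrix(c).as_matrix()).as_rotvec())) for c in Cs)
    best.append((e,sg,C.round(3).tolist()))
best.sort(key=lambda x:x[0])
for b in best[:4]: print(b)
E
```

```text
Traceback (most recent call last):
  File "scipy/spatial/transform/_rotation.pyx", line 1413, in scipy.spatial.transform._rotation.Rotation.from_euler
ValueError: Expected axis specification to be a non-empty string of upto 3 characters, got ZYZYZYZ
```

```bash
cat >> kin.py <<'E'
def chain(q,axes):
    R=np.eye(3)
    for a,x in zip(axes,q): R=R@Ro.from_euler(a,x,degrees=True).as_matrix()
    return R
E
python3 - <<'E'
from kin import *
import itertools
best=[]
for axes in ('zyzyzyz','zyzyzxz','zyxyxyz','zyzyxyz','zyxyxyx','zyzyxyx'):
  for sg in itertools.product([1,-1],repeat=7):
    if sg[0]<0: continue
    Rs=[chain(np.array(q)*sg,axes) for q,_,_ in D]
    Cs=[Rs[i].T@np.array(D[i][2]) for i in range(4)]
    U,S,V=np.linalg.svd(sum(Cs)); C=U@np.diag([1,1,np.linalg.det(U@V)])@V
    e=max(np.linalg.norm(C-c) for c in Cs)
    best.append((e,axes,sg,C.round(2).tolist()))
best.sort(key=lambda x:x[0])
for b in best[:5]: print(b)
E
```

```text
(np.float64(0.9730119279169323), 'zyxyxyx', (1, -1, -1, -1, 1, 1, 1), [[-0.33, -0.26, -0.91], [0.94, 0.04, -0.35], [0.13, -0.96, 0.23]])
(np.float64(1.087354788663982), 'zyxyxyx', (1, 1, 1, -1, 1, -1, 1), [[-0.13, -0.01, -0.99], [0.92, 0.36, -0.12], [0.36, -0.93, -0.04]])
(np.float64(1.1304469957523209), 'zyzyxyx', (1, 1, -1, -1, 1, -1, 1), [[-0.19, -0.42, -0.89], [0.9, 0.3, -0.33], [0.4, -0.86, 0.32]])
(np.float64(1.1822560965470914), 'zyzyzyz', (1, 1, -1, 1, -1, 1, -1), [[0.37, -0.91, 0.21], [0.93, 0.37, -0.04], [-0.04, 0.21, 0.98]])
(np.float64(1.2514315538031409), 'zyxyxyx', (1, 1, 1, 1, -1, -1, -1), [[-0.66, -0.2, 0.72], [0.71, 0.14, 0.69], [-0.23, 0.97, 0.05]])
```

```bash
python3 - <<'E'
from kin import *
import itertools
best=[]
for axes in ('zyzyzyz','zyzyzxz'):
  for sg in itertools.product([1,-1],repeat=7):
    Rs=[chain(np.array(q)*sg,axes) for q,_,_ in D]
    Cs=[Rs[i].T@np.array(D[i][2]) for i in range(4)]
    U,S,V=np.linalg.svd(sum(Cs)); C=U@np.diag([1,1,np.linalg.det(U@V)])@V
    e=max(np.linalg.norm(C-c) for c in Cs)
    best.append((e,axes,sg,C.round(2).tolist()))
best.sort(key=lambda x:x[0])
for b in best[:3]: print(b)
E
```

```text
(np.float64(0.0014987696734085382), 'zyzyzyz', (-1, 1, -1, 1, -1, 1, -1), [[-0.0, -1.0, -0.0], [1.0, -0.0, -0.0], [0.0, -0.0, 1.0]])
(np.float64(0.6232533125565894), 'zyzyzyz', (-1, -1, -1, -1, -1, -1, -1), [[-0.0, -1.0, -0.0], [0.92, -0.0, 0.4], [-0.4, -0.0, 0.92]])
(np.float64(0.9768662099960096), 'zyzyzxz', (-1, -1, -1, -1, -1, 1, -1), [[-0.19, -0.98, -0.03], [0.59, -0.14, 0.79], [-0.78, 0.13, 0.61]])
```

```bash
cat >> kin.py <<'E'
SG=np.array([-1,1,-1,1,-1,1,-1]); C0=np.array([[0,-1,0],[1,0,0],[0,0,1.]])
def fk(q,L):
    d1,L1,a1,L2,a2,w,Lt,b0=L
    r=[Ro.from_euler(a,x,degrees=True).as_matrix() for a,x in zip('zyzyzyz',np.array(q)*SG)]
    R=np.eye(3);p=np.array([0,0,d1])
    R=r[0]; p=p+R@[b0,0,0]
    R=R@r[1]@r[2]; p=p+R@[a1,0,L1]
    R=R@r[3]@r[4]; p=p+R@[a2,0,0]+R@[0,0,L2] if False else p+(R@r[4].T)@[a2,0,L2]
    R=R@r[5]@r[6]; p=p+(R@r[6].T)@[w,0,Lt]
    return p,R@C0
E
python3 - <<'E'
from kin import *
from scipy.optimize import least_squares
def f(L): return np.concatenate([fk(q,L)[0]-np.array(p) for q,p,_ in D]+[1e-3*np.array([L[2],L[4],L[5],L[7]])])
for x0 in ([.3,.4,0,.4,0,0,.3,0],[.35,.4,.05,.4,-.05,.08,.3,0]):
    r=least_squares(f,x0); print(r.x.round(4),(np.abs(r.fun).max()*1000).round(2))
np.save('L.npy',r.x)
E
```

```text
[ 0.2761  0.6412 -0.028   0.3498 -0.0753 -0.0359  0.381  -0.1166] 49.99
[ 0.2761  0.6412 -0.028   0.3498 -0.0753 -0.0359  0.381  -0.1166] 49.99
```

```bash
cat >> kin.py <<'E'
def fk2(q,L):
    L=np.array(L)
    r=[Ro.from_euler(a,x,degrees=True).as_matrix() for a,x in zip('zyzyzyz',np.array(q)*SG)]
    # offsets: after j1:(y1) z0 ; after j2: y2,z2 ; after j3: x3,y3,z3 ; after j4: x4,y4,z4 ; after j5: y5,z5; after j6: x6,y6; after j7: z7
    R=r[0]; p=np.array([0,0,L[0]])+R@[0,L[1],0]
    R=R@r[1]; p=p+R@[0,L[2],L[3]]
    R=R@r[2]; p=p+R@[L[4],L[5],0]
    R=R@r[3]; p=p+R@[L[6],L[7],L[8]]
    R=R@r[4]; p=p+R@[0,L[9],0]
    R=R@r[5]; p=p+R@[L[10],L[11],L[12]]
    return p,R@r[6]@C0
E
python3 - <<'E'
from kin import *
from scipy.optimize import least_squares
x0=np.array([.365,.03,.035,.395,-.02,-.03,-.02,.025,.385,.03,-.015,.073,.35])
for s in (1,-1,0):
    x1=x0.copy(); x1[[1,2,5,7,9,11]]*=s
    f=lambda L: np.concatenate([fk2(q,L)[0]-np.array(p) for q,p,_ in D]+[1e-3*(L-x1)])
    for q,p,_ in D[:2]: print(fk2(q,x1)[0],p)
    r=least_squares(f,x1); print(r.x.round(3),(np.abs(r.fun[:12]).max()*1000).round(2))
E
```

```text
[0.53846681 0.21602024 0.10807839] [0.624541642, 0, 0.238104626]
[ 0.49088636 -0.13215617  0.08651872] [0.44825898, -0.28686024, 0.24220824]
[ 0.35  -0.012 -0.007  0.564 -0.001 -0.041  0.001  0.014  0.347 -0.022
  0.001  0.021  0.329] 0.07
[ 0.57689048 -0.10529999  0.10926728] [0.624541642, 0, 0.238104626]
[ 0.31093401 -0.38014113  0.08353986] [0.44825898, -0.28686024, 0.24220824]
[ 0.35  -0.007 -0.012  0.564 -0.001  0.014  0.001 -0.041  0.347  0.021
  0.001 -0.022  0.329] 0.07
[0.55767864 0.05536012 0.10867283] [0.624541642, 0, 0.238104626]
[ 0.40091018 -0.25614865  0.08502929] [0.44825898, -0.28686024, 0.24220824]
[ 0.35  -0.009 -0.009  0.564 -0.001 -0.014  0.001 -0.014  0.347 -0.
  0.001 -0.     0.329] 0.07
```

```bash
cat >> kin.py <<'E'
LM=np.array([.35,-.009,-.009,.564,-.001,-.014,.001,-.014,.347,0,.001,0,.329])
LO=np.array([-172.22,-26.19,-84.43,7.71,-57.33,2.42,-152.13]);HI=np.array([172.22,119.32,86.54,146.69,237.33,119.75,152.13])
E
cat > ik.py <<'E'
from kin import *
from scipy.optimize import least_squares
def target(eye,a,yaw=0,flip=1):
    t=np.radians(a); Rt=np.array([[np.cos(t),0,np.sin(t)],[0,-1,0],[np.sin(t),0,-np.cos(t)]])
    Rt=Ro.from_euler('z',yaw,degrees=True).as_matrix()@Rt
    return eye-Rt@[0.0349,0,0.0067],Rt
def solve(p,R,n=60,seed=0):
    rng=np.random.default_rng(seed);out=[]
    def f(q):
        pp,RR=fk2(q,LM); return np.concatenate([(pp-p)*10,Ro.from_matrix(RR.T@R).as_rotvec()])
    for i in range(n):
        q0=rng.uniform(LO,HI); q0[0]=rng.uniform(-60,60)
        r=least_squares(f,q0,bounds=(LO,HI),x_scale=50)
        if r.cost<1e-5: out.append(r.x)
    return np.array(out)
E
python3 - <<'E'
from ik import *
np.set_printoptions(suppress=True,linewidth=150)
b=np.array([-.4226,0,.9063]); seat=np.array([.568,.0513,.148])
for k in (0.08,0.0):
    p,R=target(seat+b*k,25); S=solve(p,R); print(k,p.round(3),len(S))
    m=np.minimum(S-LO,HI-S).min(1); o=np.argsort(-m)[:14]
    for i in o: print(S[i].round(0),m[i].round(1))
E
```

```text
0.08 [0.5   0.051 0.212] 31
[ -3.  29. -18. 135. 116.  18. 139.] 11.3
[ -4.  29. -18. 136. 116.  18. 138.] 11.1
[ -7.  29. -13. 136. 121.  16. 134.] 11.1
[ -9.  29. -10. 136. 125.  14. 130.] 11.0
[-28.  31.  20. 137. 204.  11.  53.] 8.8
[-16.  29.   1. 136. 148.  11. 108.] 8.3
[  0.  30. -24. 135. 111.  20. 144.] 8.2
[-26.  30.  17. 137. 196.  10.  61.] 8.1
[-26.  30.  16. 137. 193.  10.  63.] 7.9
[-26.  30.  16. 137. 193.  10.  63.] 7.9
[-25.  30.  15. 137. 190.  10.  66.] 7.7
[-36.  33.  33. 137. 230.  17.  28.] 7.7
[-24.  30.  14. 136. 185.  10.  71.] 7.5
[-24.  30.  13. 136. 183.  10.  73.] 7.4
0.0 [0.534 0.051 0.139] 27
[  7.  43. -34. 133. 119.  33. 138.] 13.4
[  7.  43. -34. 133. 120.  33. 138.] 13.3
[  6.  43. -33. 133. 120.  33. 138.] 13.3
[  4.  42. -28. 134. 124.  30. 133.] 13.1
[ -6.  40. -12. 134. 142.  23. 115.] 12.6
[ -7.  40. -12. 134. 142.  23. 115.] 12.6
[-17.  40.   5. 135. 173.  19.  83.] 12.1
[-20.  41.   9. 135. 180.  19.  75.] 11.9
[-25.  42.  18. 135. 197.  21.  59.] 11.7
[-31.  44.  28. 135. 214.  25.  42.] 11.4
[-32.  45.  30. 135. 216.  26.  40.] 11.4
[-33.  46.  33. 135. 219.  27.  36.] 11.3
[-34.  46.  34. 135. 221.  28.  35.] 11.3
[-36.  48.  39. 135. 226.  31.  30.] 11.2
```

```bash
cat >> ik.py <<'E'
def track(q,p,R,it=30,lam=1e-3):
    q=np.array(q,float)
    for _ in range(it):
        pp,RR=fk2(q,LM); e=np.concatenate([(p-pp),0.3*(Ro.from_matrix(R@RR.T).as_rotvec())])
        if np.linalg.norm(e)<1e-5: break
        J=np.zeros((6,7))
        for i in range(7):
            dq=q.copy();dq[i]+=.01; p2,R2=fk2(dq,LM); J[:,i]=np.r_[(p2-pp)/.01,0.3*Ro.from_matrix(R2@RR.T).as_rotvec()/.01]
        free=np.ones(7,bool)
        for k in range(3):
            Jf=J[:,free]; dq=np.zeros(7); dq[free]=Jf.T@np.linalg.solve(Jf@Jf.T+1e-9*np.eye(6),e)
            bad=free&(((q+dq)<LO)|((q+dq)>HI))
            if not bad.any(): break
            free&=~bad
        q=np.clip(q+np.clip(dq,-8,8),LO,HI)
    return q
E
python3 - <<'E'
from ik import *
np.set_printoptions(suppress=True,linewidth=150)
b=np.array([-.4226,0,.9063]); seat=np.array([.568,.0513,.148])
def show(q):
    p,R=fk2(q,LM); plate=[p+R@np.array(v) for v in ([.055,.026,.011],[.055,-.026,.011],[-.035,.026,.011],[-.035,-.026,.011])]
    return p.round(3),'tilt z',R[:,2].round(2),'minplate z',min(x[2] for x in plate).round(3),'max x',max(x[0] for x in plate).round(3)
print('now',show([-24.8,27.3,15.4,129.9,-57.3,2.7,-45.1]))
A=np.array([-33,8,22,138,0,16,-103.]); B=np.array([-28,8,18,138,185,16,68.])
for s in np.linspace(0,1,9): print((A+s*(B-A)).round(0),show(A+s*(B-A)))
E
```

```text
now (array([0.516, 0.054, 0.235]), 'tilt z', array([ 0.38,  0.  , -0.92]), 'minplate z', np.float64(0.211), 'max x', np.float64(0.571))
[ -33.    8.   22.  138.    0.   16. -103.] (array([0.38 , 0.028, 0.312]), 'tilt z', array([ 0.32,  0.01, -0.95]), 'minplate z', np.float64(0.29), 'max x', np.float64(0.437))
[-32.   8.  22. 138.  23.  16. -82.] (array([ 0.393, -0.007,  0.318]), 'tilt z', array([ 0.36, -0.09, -0.93]), 'minplate z', np.float64(0.293), 'max x', np.float64(0.452))
[-32.   8.  21. 138.  46.  16. -60.] (array([ 0.415, -0.034,  0.331]), 'tilt z', array([ 0.43, -0.17, -0.89]), 'minplate z', np.float64(0.303), 'max x', np.float64(0.451))
[-31.   8.  20. 138.  69.  16. -39.] (array([ 0.444, -0.048,  0.35 ]), 'tilt z', array([ 0.51, -0.21, -0.83]), 'minplate z', np.float64(0.307), 'max x', np.float64(0.485))
[-30.   8.  20. 138.  92.  16. -18.] (array([ 0.474, -0.049,  0.37 ]), 'tilt z', array([ 0.6 , -0.2 , -0.77]), 'minplate z', np.float64(0.324), 'max x', np.float64(0.513))
[-30.   8.  20. 138. 116.  16.   4.] (array([ 0.501, -0.035,  0.39 ]), 'tilt z', array([ 0.68, -0.16, -0.71]), 'minplate z', np.float64(0.343), 'max x', np.float64(0.54))
[-29.   8.  19. 138. 139.  16.  25.] (array([ 0.52 , -0.009,  0.405]), 'tilt z', array([ 0.74, -0.08, -0.67]), 'minplate z', np.float64(0.377), 'max x', np.float64(0.55))
[-29.   8.  18. 138. 162.  16.  47.] (array([0.529, 0.024, 0.413]), 'tilt z', array([ 0.77,  0.02, -0.64]), 'minplate z', np.float64(0.374), 'max x', np.float64(0.573))
[-28.   8.  18. 138. 185.  16.  68.] (array([0.526, 0.059, 0.414]), 'tilt z', array([ 0.76,  0.13, -0.64]), 'minplate z', np.float64(0.376), 'max x', np.float64(0.57))
```

```bash
cat > plan.py <<'E'
from ik import *
def rows(q0,wps,meas=None,print_=True):
    """wps: list of (p,R); q0 actual. prints rows relative to start pose, and simulated q"""
    p0,R0=meas if meas else fk2(q0,LM); q=np.array(q0,float); out=[]
    for p,R in wps:
        rv=np.degrees(Ro.from_matrix(R@R0.T).as_rotvec()); d=p-p0
        qn=track(q,p,R); pe,Re=fk2(qn,LM)
        print(d.round(3),rv.round(1),'q',qn.round(0),'maxdq',np.abs(qn-q).max().round(1),'perr',(np.linalg.norm(pe-p)*1000).round(1)); q=qn
    return q
E
python3 - <<'E'
from plan import *
from plant import manip
np.set_printoptions(suppress=True,linewidth=170)
s=manip.sense(); q=s['joint_positions']; p0,R0=s['tool_pos'],s['eef_rot']
A=np.array([-33,8,22,138,0,16,-103.]); pA,RA=fk2(A,LM)
rv=Ro.from_matrix(RA@R0.T).as_rotvec()
w=[(p0+[0,0,.02],R0),(p0+[-.02,0,.05],R0)]
for t in np.linspace(.2,1,6): w.append((p0+np.array([-.02,0,.05])*(1-t)+(pA-p0)*t,Ro.from_rotvec(rv*t).as_matrix()@R0))
rows(q,w,(p0,R0))
E
```

```text
[0.   0.   0.02] [0. 0. 0.] q [-32.  26.  26. 129. -55.   9. -46.] maxdq 10.8 perr 0.0
[-0.02  0.    0.05] [0. 0. 0.] q [-41.  23.  38. 129. -49.  14. -52.] maxdq 11.4 perr 0.0
[-0.043 -0.005  0.055] [ 0.3  0.8 -0.4] q [-43.  21.  40. 131. -48.  15. -53.] maxdq 2.8 perr 0.0
[-0.062 -0.009  0.06 ] [ 0.6  1.4 -0.7] q [-46.  20.  43. 133. -46.  15. -54.] maxdq 2.7 perr 0.0
[-0.08  -0.014  0.064] [ 0.8  2.  -1. ] q [-48.  18.  46. 135. -44.  16. -55.] maxdq 3.1 perr 0.0
[-0.099 -0.018  0.068] [ 1.   2.6 -1.2] q [-52.  16.  50. 136. -42.  17. -57.] maxdq 3.7 perr 0.0
[-0.117 -0.022  0.072] [ 1.3  3.2 -1.5] q [-55.  15.  54. 137. -39.  18. -59.] maxdq 4.3 perr 0.0
[-0.136 -0.026  0.076] [ 1.5  3.8 -1.8] q [-60.  13.  60. 139. -36.  19. -62.] maxdq 5.2 perr 0.0
```

Request:
carry_out([
  {"dx": -0.005,"dy": 0,"dz": 0.02,"rx": 0,"ry": 3,"rz": 0},
  {"dx": -0.03,"dy": -0.005,"dz": 0.05,"rx": 0,"ry": 8,"rz": 0},
  {"dx": -0.055,"dy": -0.01,"dz": 0.06,"rx": 0,"ry": 13,"rz": 0},
  {"dx": -0.08,"dy": -0.014,"dz": 0.065,"rx": 0,"ry": 15,"rz": 0},
  {"dx": -0.1,"dy": -0.02,"dz": 0.07,"rx": 0,"ry": 15,"rz": 0},
])

```text
clock: 10.62
tool_pos: [0.4174, 0.034, 0.3069]
eef_rot: [[0.991, 0.013, 0.134], [0.013, -1.0, 0.001], [0.134, 0.001, -0.991]]
wrist_force: [-0.6, -0.5, -4.1]
grip_width: 0.0294
```

```bash
python3 - <<'E'
from plan import *
from plant import manip
np.set_printoptions(suppress=True,linewidth=170)
s=manip.sense();print(s['joint_positions'].round(1),s['tool_pos'].round(4),s['eef_rot'].round(3).tolist(),fk2(s['joint_positions'],LM)[0],s['clock'])
E
```

```text
[-51.6  23.6  58.5 125.5 -34.   38.6 -59.7] [0.4174 0.034  0.3069] [[0.991, 0.013, 0.134], [0.013, -1.0, 0.001], [0.134, 0.001, -0.991]] [0.41623147 0.03374605 0.30594387] 10.625
```

```bash
python3 - <<'E'
from plan import *
from plant import manip
np.set_printoptions(suppress=True,linewidth=170)
s=manip.sense(); q0=s['joint_positions']
def sim(via,n):
    q=q0.copy(); k=0; prev=q0
    for v,m in zip(via,n):
        for t in np.linspace(0,1,m+1)[1:]:
            qi=prev+(np.array(v)-prev)*t; p,R=fk2(qi,LM); q2=track(q,p,R); 
            k+=1
            if k%4==0: print(qi.round(0),'->',q2.round(0),p.round(3),R[:,2].round(2),'dq',np.abs(q2-q).max().round(0),'e',(np.linalg.norm(fk2(q2,LM)[0]-p)*1000).round(1))
            q=q2
        prev=np.array(v,float)
    print()
    return q
sim([[-28,8,18,138,185,16,68]],[40])
sim([[-30,8,20,138,60,16,-50],[-28,8,18,138,185,16,68]],[16,28])
E
```

```text
[-49.  22.  54. 127. -12.  36. -47.] -> [-51.  23.  58. 127. -15.  37. -43.] [ 0.387 -0.032  0.305] [ 0.06 -0.19 -0.98] dq 5.0 e 0.0
[-47.  20.  50. 128.  10.  34. -34.] -> [-50.  23.  57. 128.   4.  33. -27.] [ 0.383 -0.093  0.319] [ 0.08 -0.36 -0.93] dq 5.0 e 0.0
[-45.  19.  46. 129.  32.  32. -21.] -> [-50.  22.  57. 129.  23.  29. -11.] [ 0.403 -0.139  0.34 ] [ 0.16 -0.49 -0.86] dq 5.0 e 0.0
[-42.  17.  42. 131.  54.  30.  -9.] -> [-51.  22.  58. 131.  43.  22.   3.] [ 0.439 -0.164  0.365] [ 0.29 -0.56 -0.78] dq 5.0 e 0.0
[-40.  16.  38. 132.  75.  27.   4.] -> [-54.  23.  63. 132.  68.  13.  14.] [ 0.482 -0.163  0.389] [ 0.45 -0.55 -0.7 ] dq 7.0 e 0.0
[-37.  14.  34. 133.  97.  25.  17.] -> [-53.  20.  59. 133. 111.  14.   5.] [ 0.521 -0.139  0.407] [ 0.6  -0.47 -0.64] dq 7.0 e 0.0
[-35.  13.  30. 134. 119.  23.  30.] -> [-48.  16.  48. 135. 134.  17.  16.] [ 0.549 -0.096  0.42 ] [ 0.72 -0.34 -0.61] dq 6.0 e 0.0
[-33.  11.  26. 136. 141.  21.  42.] -> [-44.  13.  41. 136. 155.  18.  29.] [ 0.559 -0.043  0.425] [ 0.78 -0.18 -0.6 ] dq 5.0 e 0.0
[-30.  10.  22. 137. 163.  18.  55.]
[... 979 characters left out ...]
052  0.373] [ 0.61 -0.21 -0.76] dq 6.0 e 0.0
[-29.   8.  19. 138. 114.  16.   1.] -> [-48.  10.  43. 139. 131.  11. -16.] [ 0.498 -0.04   0.388] [ 0.67 -0.17 -0.72] dq 5.0 e 0.0
[-29.   8.  19. 138. 131.  16.  17.] -> [-46.   9.  40. 139. 150.  13.  -0.] [ 0.515 -0.021  0.4  ] [ 0.72 -0.11 -0.68] dq 5.0 e 0.0
[-29.   8.  19. 138. 149.  16.  34.] -> [-44.   9.  38. 139. 168.  15.  17.] [0.526 0.004 0.409] [ 0.76 -0.04 -0.65] dq 4.0 e 0.0
[-28.   8.  18. 138. 167.  16.  51.] -> [-44.   9.  38. 139. 185.  16.  34.] [0.529 0.031 0.414] [ 0.77  0.05 -0.64] dq 4.0 e 0.0
[-28.   8.  18. 138. 185.  16.  68.] -> [-44.   9.  38. 139. 202.  18.  52.] [0.526 0.059 0.414] [ 0.76  0.13 -0.64] dq 5.0 e 0.0
```

```bash
cat > seg.py <<'E'
import sys,json
from plan import *
from plant import manip
np.set_printoptions(suppress=True,linewidth=170)
Q1=np.array([-51.6,23.6,58.5,125.5,-34,38.6,-59.7]);B=np.array([-28,8,18,138,185,16,68.])
k0=int(sys.argv[1]); s=manip.sense(); q=s['joint_positions']; p0,R0=s['tool_pos'],s['eef_rot']
print('actual',q.round(1),p0.round(3),s['clock'],s['grip_width'].round(4)); out=[]
for k in range(k0+1,min(k0+8,40)+1):
    p,R=fk2(Q1+(B-Q1)*k/40,LM); rv=np.degrees(Ro.from_matrix(R@R0.T).as_rotvec()); d=p-p0
    q=track(q,p,R); out.append(dict(zip(('dx','dy','dz','rx','ry','rz'),list(map(float,d.round(3)))+list(map(float,rv.round(0))))))
print(q.round(0)); print(json.dumps(out))
E
python3 seg.py 0
```

```text
Traceback (most recent call last):
  File "seg.py", line 7, in <module>
    print('actual',q.round(1),p0.round(3),s['clock'],s['grip_width'].round(4)); out=[]
                                                     ^^^^^^^^^^^^^^^^^^^^^
AttributeError: 'float' object has no attribute 'round'
```

```bash
sed -i "s/s\['grip_width'\].round(4)/s['grip_width']/" seg.py; python3 seg.py 0
```

```text
actual [-51.6  23.6  58.5 125.5 -34.   38.6 -59.7] [0.417 0.034 0.307] 10.625 0.02944443159110437
[-50.  23.  57. 128.   4.  33. -27.]
[{"dx": -0.011, "dy": -0.017, "dz": -0.003, "rx": -4.0, "ry": 2.0, "rz": 7.0}, {"dx": -0.019, "dy": -0.034, "dz": -0.003, "rx": -7.0, "ry": 3.0, "rz": 15.0}, {"dx": -0.026, "dy": -0.05, "dz": -0.003, "rx": -10.0, "ry": 5.0, "rz": 22.0}, {"dx": -0.03, "dy": -0.067, "dz": -0.002, "rx": -14.0, "ry": 7.0, "rz": 29.0}, {"dx": -0.034, "dy": -0.083, "dz": 0.001, "rx": -17.0, "ry": 9.0, "rz": 37.0}, {"dx": -0.035, "dy": -0.099, "dz": 0.004, "rx": -20.0, "ry": 10.0, "rz": 45.0}, {"dx": -0.035, "dy": -0.114, "dz": 0.007, "rx": -23.0, "ry": 12.0, "rz": 52.0}, {"dx": -0.034, "dy": -0.128, "dz": 0.012, "rx": -26.0, "ry": 14.0, "rz": 60.0}]
```

Request:
carry_out([
  {"dx": -0.011,"dy": -0.017,"dz": 0.0,"rx": -4.0,"ry": 2.0,"rz": 7.0},
  {"dx": -0.019,"dy": -0.034,"dz": 0.0,"rx": -7.0,"ry": 3.0,"rz": 15.0},
  {"dx": -0.026,"dy": -0.05,"dz": 0.0,"rx": -10.0,"ry": 5.0,"rz": 22.0},
  {"dx": -0.03,"dy": -0.067,"dz": 0.0,"rx": -14.0,"ry": 7.0,"rz": 29.0},
  {"dx": -0.034,"dy": -0.083,"dz": 0.001,"rx": -17.0,"ry": 9.0,"rz": 37.0},
  {"dx": -0.035,"dy": -0.099,"dz": 0.004,"rx": -20.0,"ry": 10.0,"rz": 45.0},
  {"dx": -0.035,"dy": -0.114,"dz": 0.007,"rx": -23.0,"ry": 12.0,"rz": 52.0},
  {"dx": -0.034,"dy": -0.128,"dz": 0.012,"rx": -26.0,"ry": 14.0,"rz": 60.0},
])

```text
clock: 11.62
tool_pos: [0.3846, -0.0946, 0.3195]
eef_rot: [[0.465, 0.881, 0.084], [0.837, -0.408, -0.364], [-0.287, 0.24, -0.928]]
wrist_force: [-0.1, 0.7, -2.6]
grip_width: 0.0296
```

```bash
python3 seg.py 8
```

```text
actual [-50.4  22.4  57.2 128.6   4.3  32.3 -26.8] [ 0.385 -0.095  0.319] 11.625 0.029643882947961258
[-51.  22.  58. 131.  44.  22.   3.]
[{"dx": 0.002, "dy": -0.012, "dz": 0.004, "rx": -3.0, "ry": 3.0, "rz": 7.0}, {"dx": 0.006, "dy": -0.024, "dz": 0.009, "rx": -6.0, "ry": 5.0, "rz": 15.0}, {"dx": 0.012, "dy": -0.035, "dz": 0.015, "rx": -9.0, "ry": 7.0, "rz": 22.0}, {"dx": 0.018, "dy": -0.045, "dz": 0.021, "rx": -12.0, "ry": 10.0, "rz": 30.0}, {"dx": 0.026, "dy": -0.053, "dz": 0.027, "rx": -15.0, "ry": 12.0, "rz": 37.0}, {"dx": 0.035, "dy": -0.06, "dz": 0.033, "rx": -18.0, "ry": 15.0, "rz": 45.0}, {"dx": 0.044, "dy": -0.066, "dz": 0.039, "rx": -21.0, "ry": 17.0, "rz": 52.0}, {"dx": 0.054, "dy": -0.069, "dz": 0.046, "rx": -25.0, "ry": 20.0, "rz": 60.0}]
```

Model tracks the real arm well.

Request:
carry_out([
  {"dx": 0.002,"dy": -0.012,"dz": 0.004,"rx": -3.0,"ry": 3.0,"rz": 7.0},
  {"dx": 0.006,"dy": -0.024,"dz": 0.009,"rx": -6.0,"ry": 5.0,"rz": 15.0},
  {"dx": 0.012,"dy": -0.035,"dz": 0.015,"rx": -9.0,"ry": 7.0,"rz": 22.0},
  {"dx": 0.018,"dy": -0.045,"dz": 0.021,"rx": -12.0,"ry": 10.0,"rz": 30.0},
  {"dx": 0.026,"dy": -0.053,"dz": 0.027,"rx": -15.0,"ry": 12.0,"rz": 37.0},
  {"dx": 0.035,"dy": -0.06,"dz": 0.033,"rx": -18.0,"ry": 15.0,"rz": 45.0},
  {"dx": 0.044,"dy": -0.066,"dz": 0.039,"rx": -21.0,"ry": 17.0,"rz": 52.0},
  {"dx": 0.054,"dy": -0.069,"dz": 0.046,"rx": -25.0,"ry": 20.0,"rz": 60.0},
])

```text
clock: 12.62
tool_pos: [0.4398, -0.1648, 0.3665]
eef_rot: [[-0.547, 0.782, 0.297], [0.563, 0.607, -0.561], [-0.619, -0.14, -0.772]]
wrist_force: [0.3, 0.2, -3.5]
grip_width: 0.0293
```

```bash
python3 seg.py 16
```

```text
actual [-50.9  21.7  58.4 131.   44.4  21.8   3.3] [ 0.44  -0.165  0.367] 12.625 0.02931363786035184
[-52.  20.  59. 133. 111.  14.   5.]
[{"dx": 0.009, "dy": -0.002, "dz": 0.005, "rx": -3.0, "ry": 3.0, "rz": 7.0}, {"dx": 0.02, "dy": -0.002, "dz": 0.011, "rx": -7.0, "ry": 5.0, "rz": 14.0}, {"dx": 0.031, "dy": -0.001, "dz": 0.017, "rx": -10.0, "ry": 8.0, "rz": 22.0}, {"dx": 0.042, "dy": 0.001, "dz": 0.022, "rx": -14.0, "ry": 10.0, "rz": 29.0}, {"dx": 0.052, "dy": 0.005, "dz": 0.027, "rx": -18.0, "ry": 13.0, "rz": 36.0}, {"dx": 0.062, "dy": 0.011, "dz": 0.032, "rx": -22.0, "ry": 15.0, "rz": 44.0}, {"dx": 0.072, "dy": 0.018, "dz": 0.037, "rx": -26.0, "ry": 18.0, "rz": 51.0}, {"dx": 0.081, "dy": 0.026, "dz": 0.041, "rx": -30.0, "ry": 20.0, "rz": 58.0}]
```

Request:
carry_out([
  {"dx": 0.009,"dy": -0.002,"dz": 0.005,"rx": -3.0,"ry": 3.0,"rz": 7.0},
  {"dx": 0.02,"dy": -0.002,"dz": 0.011,"rx": -7.0,"ry": 5.0,"rz": 14.0},
  {"dx": 0.031,"dy": -0.001,"dz": 0.017,"rx": -10.0,"ry": 8.0,"rz": 22.0},
  {"dx": 0.042,"dy": 0.001,"dz": 0.022,"rx": -14.0,"ry": 10.0,"rz": 29.0},
  {"dx": 0.052,"dy": 0.005,"dz": 0.027,"rx": -18.0,"ry": 13.0,"rz": 36.0},
  {"dx": 0.062,"dy": 0.011,"dz": 0.032,"rx": -22.0,"ry": 15.0,"rz": 44.0},
  {"dx": 0.072,"dy": 0.018,"dz": 0.037,"rx": -26.0,"ry": 18.0,"rz": 51.0},
  {"dx": 0.081,"dy": 0.026,"dz": 0.041,"rx": -30.0,"ry": 20.0,"rz": 58.0},
])

```text
clock: 13.62
tool_pos: [0.5227, -0.1387, 0.4088]
eef_rot: [[-0.779, -0.149, 0.609], [-0.502, 0.731, -0.463], [-0.376, -0.666, -0.644]]
wrist_force: [0.3, -0.7, -4.8]
grip_width: 0.0298
```

```bash
python3 seg.py 24
```

```text
actual [-50.5  18.7  56.3 133.4 111.5  14.2   4.6] [ 0.523 -0.139  0.409] 13.625 0.029761879924680254
[-44.  13.  41. 136. 155.  18.  29.]
[{"dx": 0.007, "dy": 0.009, "dz": 0.003, "rx": -5.0, "ry": 2.0, "rz": 7.0}, {"dx": 0.014, "dy": 0.019, "dz": 0.006, "rx": -9.0, "ry": 4.0, "rz": 14.0}, {"dx": 0.02, "dy": 0.031, "dz": 0.009, "rx": -14.0, "ry": 6.0, "rz": 21.0}, {"dx": 0.026, "dy": 0.043, "dz": 0.011, "rx": -18.0, "ry": 8.0, "rz": 28.0}, {"dx": 0.03, "dy": 0.055, "dz": 0.013, "rx": -23.0, "ry": 10.0, "rz": 35.0}, {"dx": 0.033, "dy": 0.069, "dz": 0.015, "rx": -28.0, "ry": 11.0, "rz": 42.0}, {"dx": 0.035, "dy": 0.082, "dz": 0.016, "rx": -33.0, "ry": 13.0, "rz": 48.0}, {"dx": 0.036, "dy": 0.096, "dz": 0.016, "rx": -39.0, "ry": 14.0, "rz": 55.0}]
```

Request:
carry_out([
  {"dx": 0.007,"dy": 0.009,"dz": 0.003,"rx": -5.0,"ry": 2.0,"rz": 7.0},
  {"dx": 0.014,"dy": 0.019,"dz": 0.006,"rx": -9.0,"ry": 4.0,"rz": 14.0},
  {"dx": 0.02,"dy": 0.031,"dz": 0.009,"rx": -14.0,"ry": 6.0,"rz": 21.0},
  {"dx": 0.026,"dy": 0.043,"dz": 0.011,"rx": -18.0,"ry": 8.0,"rz": 28.0},
  {"dx": 0.03,"dy": 0.055,"dz": 0.013,"rx": -23.0,"ry": 10.0,"rz": 35.0},
  {"dx": 0.033,"dy": 0.069,"dz": 0.015,"rx": -28.0,"ry": 11.0,"rz": 42.0},
  {"dx": 0.035,"dy": 0.082,"dz": 0.016,"rx": -33.0,"ry": 13.0,"rz": 48.0},
  {"dx": 0.036,"dy": 0.096,"dz": 0.016,"rx": -39.0,"ry": 14.0,"rz": 55.0},
])

```text
clock: 14.62
tool_pos: [0.5603, -0.0427, 0.426]
eef_rot: [[0.008, -0.614, 0.789], [-0.954, -0.241, -0.177], [0.299, -0.752, -0.588]]
wrist_force: [-0.5, 0.4, -3.2]
grip_width: 0.0296
```

```bash
cat > seg2.py <<'E'
import sys,json
from plan import *
from plant import manip
np.set_printoptions(suppress=True,linewidth=170)
# interpolate from measured pose to pose(tcp x,y,z,tilt) over n rows
def go(tx,ty,tz,tilt,n,q=None,p0=None,R0=None):
    s=manip.sense(); q=s['joint_positions']; p0,R0=s['tool_pos'],s['eef_rot']
    _,R1=target(np.zeros(3),tilt); p1=np.array([tx,ty,tz]); rv=Ro.from_matrix(R1@R0.T).as_rotvec()
    print('actual',q.round(1),p0.round(3),s['clock'],'total rot',np.degrees(rv).round(1)); out=[]
    for k in range(1,n+1):
        t=k/n; p=p0+(p1-p0)*t; R=Ro.from_rotvec(rv*t).as_matrix()@R0
        qn=track(q,p,R); print(qn.round(0),np.abs(qn-q).max().round(0),(1000*np.linalg.norm(fk2(qn,LM)[0]-p)).round(1)); q=qn
        out.append(dict(zip(('dx','dy','dz','rx','ry','rz'),list(map(float,(p-p0).round(3)))+list(map(float,np.degrees(rv*t).round(0))))))
    print(json.dumps(out[:8]))
if __name__=='__main__': go(*map(float,sys.argv[1:5]),int(sys.argv[5]))
E
python3 seg2.py 0.50 0.051 0.34 40 12
```

```text
actual [-42.5  12.9  40.  135.9 155.7  19.2  28.6] [ 0.56  -0.043  0.426] 14.625 total rot [-49.3  18.1  58.5]
[-42.  13.  39. 137. 159.  20.  31.] 4.0 0.0
[-42.  13.  38. 138. 163.  20.  34.] 4.0 0.0
[-41.  13.  37. 139. 167.  20.  37.] 4.0 0.0
[-41.  13.  37. 139. 170.  20.  40.] 3.0 0.0
[-41.  14.  37. 140. 173.  20.  43.] 3.0 0.0
[-42.  14.  37. 140. 176.  19.  46.] 3.0 0.0
[-42.  14.  37. 140. 179.  18.  49.] 3.0 0.0
[-43.  14.  37. 140. 181.  17.  53.] 3.0 0.0
[-44.  15.  38. 141. 183.  16.  56.] 3.0 0.0
[-45.  15.  39. 140. 186.  15.  60.] 3.0 0.0
[-47.  16.  39. 140. 188.  14.  63.] 3.0 0.0
[-48.  17.  40. 140. 190.  13.  66.] 3.0 0.0
[{"dx": -0.005, "dy": 0.008, "dz": -0.007, "rx": -4.0, "ry": 2.0, "rz": 5.0}, {"dx": -0.01, "dy": 0.016, "dz": -0.014, "rx": -8.0, "ry": 3.0, "rz": 10.0}, {"dx": -0.015, "dy": 0.023, "dz": -0.022, "rx": -12.0, "ry": 5.0, "rz": 15.0}, {"dx": -0.02, "dy": 0.031, "dz": -0.029, "rx": -16.0, "ry": 6.0, "rz": 19.0}, {"dx": -0.025, "dy": 0.039, "dz": -0.036, "rx": -21.0, "ry": 8.0, "rz": 24.0}, {"dx": -0.03, "dy": 0.047, "dz": -0.043, "rx": -25.0, "ry": 9.0, "rz": 29.0}, {"dx": -0.035, "dy": 0.055, "dz": -0.05, "rx": -29.0, "ry": 11.0, "rz": 34.0}, {"dx": -0.04, "dy": 0.062, "dz": -0.057, "rx": -33.0, "ry": 12.0, "rz": 39.0}]
```

Request:
carry_out([
  {"dx": -0.005,"dy": 0.008,"dz": -0.007,"rx": -4.0,"ry": 2.0,"rz": 5.0},
  {"dx": -0.01,"dy": 0.016,"dz": -0.014,"rx": -8.0,"ry": 3.0,"rz": 10.0},
  {"dx": -0.015,"dy": 0.023,"dz": -0.022,"rx": -12.0,"ry": 5.0,"rz": 15.0},
  {"dx": -0.02,"dy": 0.031,"dz": -0.029,"rx": -16.0,"ry": 6.0,"rz": 19.0},
  {"dx": -0.025,"dy": 0.039,"dz": -0.036,"rx": -21.0,"ry": 8.0,"rz": 24.0},
  {"dx": -0.03,"dy": 0.047,"dz": -0.043,"rx": -25.0,"ry": 9.0,"rz": 29.0},
  {"dx": -0.035,"dy": 0.055,"dz": -0.05,"rx": -29.0,"ry": 11.0,"rz": 34.0},
  {"dx": -0.04,"dy": 0.062,"dz": -0.057,"rx": -33.0,"ry": 12.0,"rz": 39.0},
])

```text
clock: 15.62
tool_pos: [0.522, 0.0191, 0.37]
eef_rot: [[0.621, -0.311, 0.72], [-0.426, -0.904, -0.023], [0.658, -0.293, -0.694]]
wrist_force: [-0.7, 1.1, -3.8]
grip_width: 0.0293
```

```bash
python3 seg2.py 0.50 0.051 0.26 35 8
```

```text
actual [-42.3  14.5  37.1 140.  181.5  17.2  52.9] [0.522 0.019 0.37 ] 15.625 total rot [-15.5  11.2  20.1]
[-41.  16.  36. 141. 184.  18.  53.] 2.0 0.0
[-40.  17.  34. 141. 186.  19.  54.] 2.0 0.0
[-39.  19.  33. 142. 188.  19.  55.] 2.0 0.0
[-38.  20.  32. 142. 189.  20.  56.] 2.0 0.0
[-37.  22.  31. 142. 191.  21.  57.] 2.0 0.0
[-37.  24.  31. 143. 192.  21.  58.] 2.0 0.0
[-37.  25.  30. 143. 193.  22.  60.] 2.0 0.0
[-37.  27.  30. 143. 195.  22.  61.] 2.0 0.0
[{"dx": -0.003, "dy": 0.004, "dz": -0.014, "rx": -2.0, "ry": 1.0, "rz": 3.0}, {"dx": -0.005, "dy": 0.008, "dz": -0.027, "rx": -4.0, "ry": 3.0, "rz": 5.0}, {"dx": -0.008, "dy": 0.012, "dz": -0.041, "rx": -6.0, "ry": 4.0, "rz": 8.0}, {"dx": -0.011, "dy": 0.016, "dz": -0.055, "rx": -8.0, "ry": 6.0, "rz": 10.0}, {"dx": -0.014, "dy": 0.02, "dz": -0.069, "rx": -10.0, "ry": 7.0, "rz": 13.0}, {"dx": -0.016, "dy": 0.024, "dz": -0.082, "rx": -12.0, "ry": 8.0, "rz": 15.0}, {"dx": -0.019, "dy": 0.028, "dz": -0.096, "rx": -14.0, "ry": 10.0, "rz": 18.0}, {"dx": -0.022, "dy": 0.032, "dz": -0.11, "rx": -15.0, "ry": 11.0, "rz": 20.0}]
```

Request:
carry_out([
  {"dx": -0.003,"dy": 0.004,"dz": -0.014,"rx": -2.0,"ry": 1.0,"rz": 3.0},
  {"dx": -0.005,"dy": 0.008,"dz": -0.027,"rx": -4.0,"ry": 3.0,"rz": 5.0},
  {"dx": -0.008,"dy": 0.012,"dz": -0.041,"rx": -6.0,"ry": 4.0,"rz": 8.0},
  {"dx": -0.011,"dy": 0.016,"dz": -0.055,"rx": -8.0,"ry": 6.0,"rz": 10.0},
  {"dx": -0.014,"dy": 0.02,"dz": -0.069,"rx": -10.0,"ry": 7.0,"rz": 13.0},
  {"dx": -0.016,"dy": 0.024,"dz": -0.082,"rx": -12.0,"ry": 8.0,"rz": 15.0},
  {"dx": -0.019,"dy": 0.028,"dz": -0.096,"rx": -14.0,"ry": 10.0,"rz": 18.0},
  {"dx": -0.022,"dy": 0.032,"dz": -0.11,"rx": -15.0,"ry": 11.0,"rz": 20.0},
])

```text
clock: 16.62
tool_pos: [0.5004, 0.0518, 0.2594]
eef_rot: [[0.818, 0.002, 0.575], [-0.003, -1.0, 0.007], [0.575, -0.007, -0.818]]
wrist_force: [0.2, -0.9, -2.9]
grip_width: 0.0293
```

```bash
python3 seg2.py 0.498 0.051 0.220 25 6
```

```text
actual [-36.1  27.3  29.5 142.8 195.1  22.5  60.7] [0.5   0.052 0.259] 16.625 total rot [-0.4 10.1 -0.1]
[-35.  28.  28. 142. 196.  20.  60.] 2.0 0.0
[-34.  28.  26. 141. 197.  18.  59.] 2.0 0.0
[-32.  28.  25. 140. 198.  16.  58.] 2.0 0.0
[-31.  28.  23. 139. 199.  14.  57.] 2.0 0.0
[-29.  29.  20. 137. 200.  11.  56.] 2.0 0.0
[-27.  29.  18. 136. 201.   9.  56.] 2.0 0.0
[{"dx": -0.0, "dy": -0.0, "dz": -0.007, "rx": -0.0, "ry": 2.0, "rz": -0.0}, {"dx": -0.001, "dy": -0.0, "dz": -0.013, "rx": -0.0, "ry": 3.0, "rz": -0.0}, {"dx": -0.001, "dy": -0.0, "dz": -0.02, "rx": -0.0, "ry": 5.0, "rz": -0.0}, {"dx": -0.002, "dy": -0.001, "dz": -0.026, "rx": -0.0, "ry": 7.0, "rz": -0.0}, {"dx": -0.002, "dy": -0.001, "dz": -0.033, "rx": -0.0, "ry": 8.0, "rz": -0.0}, {"dx": -0.002, "dy": -0.001, "dz": -0.039, "rx": -0.0, "ry": 10.0, "rz": -0.0}]
```

Good. Rotate to the bar's lean.

Request:
carry_out([
  {"dx": 0,"dy": 0,"dz": -0.007,"rx": 0,"ry": 2,"rz": 0},
  {"dx": -0.001,"dy": 0,"dz": -0.014,"rx": 0,"ry": 4,"rz": 0},
  {"dx": -0.001,"dy": 0,"dz": -0.02,"rx": 0,"ry": 6,"rz": 0},
  {"dx": -0.002,"dy": -0.001,"dz": -0.03,"rx": 0,"ry": 8,"rz": 0},
  {"dx": -0.002,"dy": -0.001,"dz": -0.039,"rx": 0,"ry": 10,"rz": 0},
  {"dx": -0.002,"dy": -0.001,"dz": -0.039,"rx": 0,"ry": 10,"rz": 0},
])

```text
clock: 17.38
tool_pos: [0.499, 0.0508, 0.22]
eef_rot: [[0.906, 0.001, 0.424], [-0.003, -1.0, 0.007], [0.424, -0.008, -0.906]]
wrist_force: [0.6, 0.4, -3.5]
grip_width: 0.0297
```

```bash
python3 - <<'E'
from h import *
s=manip.sense();p,R=s['tool_pos'],s['eef_rot'];print(p,R.round(3).tolist(),s['joint_positions'].round(1),s['clock'],s['grip_width'],s['wrist_force'])
d=grab('wrist'); crop(d,'w5c.png',190,340,80,220,5); np.save('w5.npy',d,allow_pickle=True)
print('tip px',proj(d,(0.5432,0.0511,0.2025)),'seat',proj(d,(0.568,0.0513,0.148)),'eye', proj(d,p+R@[0.0349,0,0.0027]))
print('tip in tool rel eye',((np.array([0.5432,0.0511,0.2025])-p)@R-[.0349,0,.0067])*1000)
E
```

```text
[0.49900451 0.05078166 0.219965  ] [[0.906, 0.001, 0.424], [-0.003, -1.0, 0.007], [0.424, -0.008, -0.906]] [-26.2  29.1  17.4 136.1 201.3   9.4  55.4] 17.375 0.029745193712870623 [ 0.62680829  0.36741206 -3.46731176]
tip px (np.float64(261.17347875045107), np.float64(167.20551168792454)) seat (np.float64(261.53081652929694), np.float64(147.39783601992946)) eye (np.float64(261.47508190569937), np.float64(179.62022662842625))
tip in tool rel eye [-2.28558062 -0.15354498 27.86363761]
```

View pics/w5c.png

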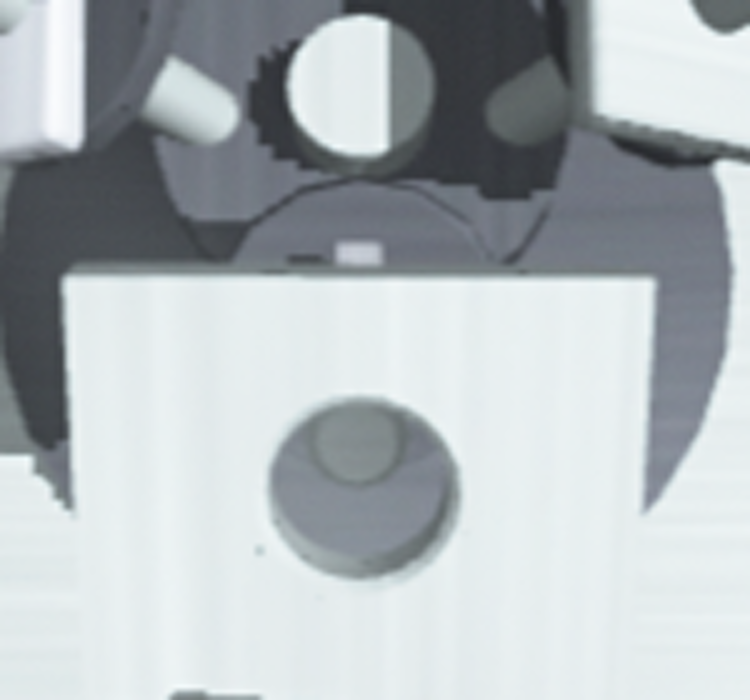

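Request:
carry_out([
  {"dx": 0.003,"dy": 0,"dz": -0.01,"rx": 0,"ry": 0,"rz": 0},
  {"dx": 0.006,"dy": 0,"dz": -0.017,"rx": 0,"ry": 0,"rz": 0},
  {"dx": 0.008,"dy": 0,"dz": -0.021,"rx": 0,"ry": 0,"rz": 0},
  {"dx": 0.0105,"dy": 0,"dz": -0.026,"rx": 0,"ry": 0,"rz": 0},
  {"dx": 0.012,"dy": 0,"dz": -0.0295,"rx": 0,"ry": 0,"rz": 0},
  {"dx": 0.012,"dy": 0,"dz": -0.0295,"rx": 0,"ry": 0,"rz": 0},
])

```text
clock: 18.18
tool_pos: [0.5107, 0.0507, 0.1904]
eef_rot: [[0.906, 0.001, 0.424], [-0.003, -1.0, 0.007], [0.424, -0.007, -0.906]]
wrist_force: [0.6, 0.1, -4.0]
grip_width: 0.0293
```

```bash
cat > look.py <<'E'
import sys
from h import *
n=sys.argv[1]
s=manip.sense();p,R=s['tool_pos'],s['eef_rot'];print(p,R.round(3).tolist(),s['joint_positions'].round(1),s['clock'],s['grip_width'],s['wrist_force'].round(1),s['ft_torque'].round(2),'tool F',(s['wrist_force']@R).round(1))
d=grab('wrist'); crop(d,n+'.png',190,340,80,220,5); np.save(n+'.npy',d,allow_pickle=True)
print('tip in tool rel eye',((np.array([0.5432,0.0511,0.2025])-p)@R-[.0349,0,.0067])*1000,'seat rel eye',((np.array([0.568,0.0511,0.148])-p)@R-[.0349,0,.0067])*1000)
E
python3 look.py w6
```

```text
[0.51065174 0.05066215 0.19039183] [[0.906, 0.001, 0.424], [-0.003, -1.0, 0.007], [0.424, -0.007, -0.906]] [-25.9  34.   18.3 136.3 200.8  14.6  55.9] 18.175 0.029261291068077396 [ 0.6  0.1 -4. ] [0.08 0.84 0.02] tool F [-1.2 -0.1  3.9]
tip in tool rel eye [-0.28939902 -0.50923699 -3.86531346] seat rel eye [-0.9310953  -0.09996127 56.0071403 ]
```

View pics/w6.png

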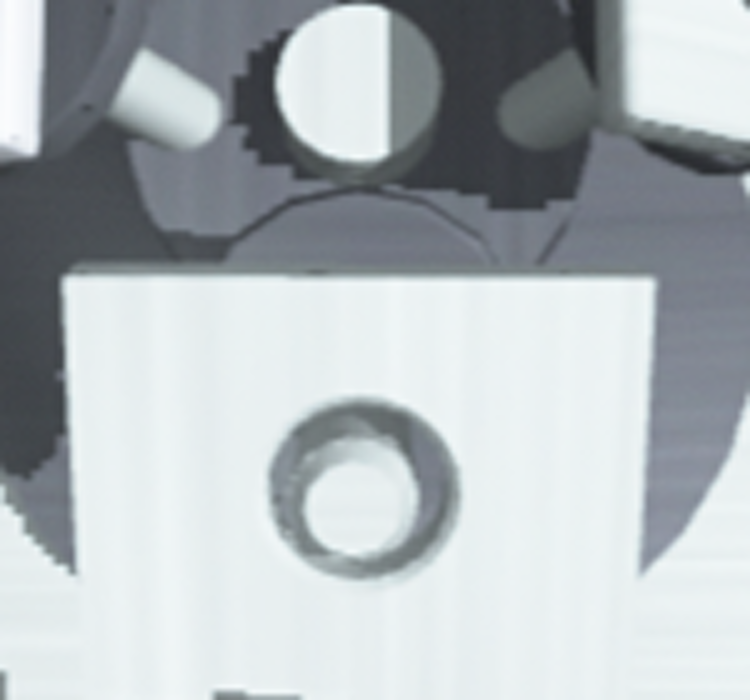

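Request:
carry_out([
  {"dx": 0.002,"dy": 0,"dz": -0.0045,"rx": 0,"ry": 0,"rz": 0},
  {"dx": 0.004,"dy": 0,"dz": -0.009,"rx": 0,"ry": 0,"rz": 0},
  {"dx": 0.006,"dy": 0,"dz": -0.0135,"rx": 0,"ry": 0,"rz": 0},
  {"dx": 0.006,"dy": 0,"dz": -0.0135,"rx": 0,"ry": 0,"rz": 0},
])

```text
clock: 18.73
tool_pos: [0.5166, 0.0506, 0.1766]
eef_rot: [[0.906, 0.0, 0.423], [-0.003, -1.0, 0.007], [0.423, -0.007, -0.906]]
wrist_force: [-0.5, -0.1, -4.7]
grip_width: 0.0294
```

Request:
carry_out([
  {"dx": 0.002,"dy": 0,"dz": -0.0045,"rx": 0,"ry": 0,"rz": 0},
  {"dx": 0.002,"dy": 0,"dz": -0.0045,"rx": 0,"ry": 0,"rz": 0},
])

```text
clock: 18.98
tool_pos: [0.5187, 0.0507, 0.1717]
eef_rot: [[0.906, 0.001, 0.423], [-0.002, -1.0, 0.007], [0.423, -0.007, -0.906]]
wrist_force: [0.0, 0.5, -3.7]
grip_width: 0.0297
```

```bash
python3 look.py w7
```

```text
[0.51870281 0.05065012 0.17174356] [[0.906, 0.001, 0.423], [-0.002, -1.0, 0.007], [0.423, -0.007, -0.906]] [-25.5  37.   18.6 136.  200.4  17.4  56.1] 18.975 0.029715024115991882 [ 0.   0.5 -3.7] [ 0.02  0.85 -0.04] tool F [-1.5 -0.5  3.4]
tip in tool rel eye [  0.31015401  -0.64671804 -24.195708  ] seat rel eye [-0.28401692 -0.25570358 35.6773583 ]
```

View pics/w7.png

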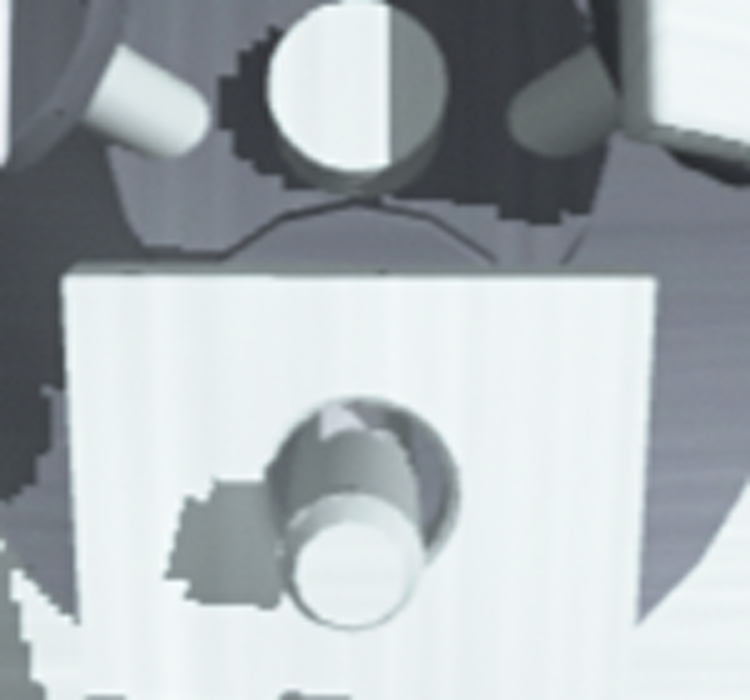

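Request:
carry_out([
  {"dx": 0.003,"dy": 0.0007,"dz": -0.0045,"rx": 0,"ry": 0,"rz": 0},
  {"dx": 0.005,"dy": 0.0007,"dz": -0.0085,"rx": 0,"ry": 0,"rz": 0},
  {"dx": 0.0065,"dy": 0.0007,"dz": -0.0125,"rx": 0,"ry": 0,"rz": 0},
  {"dx": 0.0065,"dy": 0.0007,"dz": -0.0125,"rx": 0,"ry": 0,"rz": 0},
])

```text
clock: 19.52
tool_pos: [0.5261, 0.0513, 0.1594]
eef_rot: [[0.905, 0.0, 0.425], [-0.003, -1.0, 0.007], [0.425, -0.007, -0.905]]
wrist_force: [2.7, 0.6, -3.2]
grip_width: 0.0297
```

```bash
python3 look.py w8
```

```text
[0.52607083 0.05131774 0.15939498] [[0.905, 0.0, 0.425], [-0.003, -1.0, 0.007], [0.425, -0.007, -0.905]] [-25.3  39.   18.6 135.4 200.1  19.   56.2] 19.525 0.029669539301685078 [ 2.7  0.6 -3.2] [ 0.    0.4  -0.01] tool F [ 1.1 -0.6  4. ]
tip in tool rel eye [ -1.08964033  -0.0854607  -38.45453556] seat rel eye [-1.77514098  0.31148595 21.4175157 ]
```

View pics/w8.png

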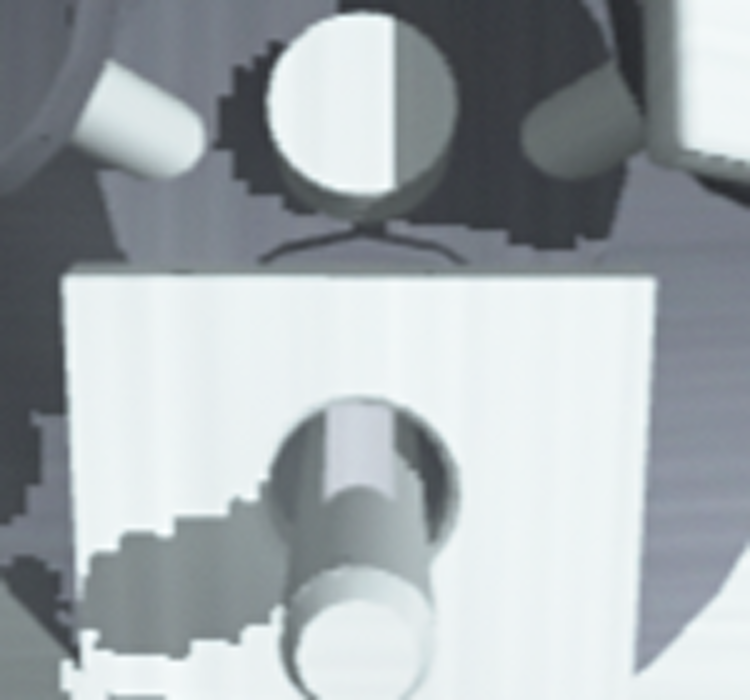

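Request:
carry_out([
  {"dx": 0.001,"dy": 0,"dz": -0.0025,"rx": 0,"ry": 0,"rz": 0},
  {"dx": 0.0025,"dy": 0,"dz": -0.005,"rx": 0,"ry": 0,"rz": 0},
  {"dx": 0.0025,"dy": 0,"dz": -0.005,"rx": 0,"ry": 0,"rz": 0},
])

```text
clock: 19.95
tool_pos: [0.5285, 0.0512, 0.1546]
eef_rot: [[0.905, 0.0, 0.425], [-0.003, -1.0, 0.007], [0.425, -0.007, -0.905]]
wrist_force: [-0.7, -1.3, 1.3]
grip_width: 0.0295
```

Request:
carry_out([
  {"dx": 0.001,"dy": 0,"dz": -0.0025,"rx": 0,"ry": 0,"rz": 0},
  {"dx": 0.0025,"dy": 0,"dz": -0.005,"rx": 0,"ry": 0,"rz": 0},
  {"dx": 0.0025,"dy": 0,"dz": -0.005,"rx": 0,"ry": 0,"rz": 0},
])

```text
clock: 20.32
tool_pos: [0.531, 0.0512, 0.1492]
eef_rot: [[0.906, 0.0, 0.424], [-0.003, -1.0, 0.006], [0.424, -0.007, -0.906]]
wrist_force: [-0.8, -0.5, 0.3]
grip_width: 0.0295
```

```bash
python3 look.py w9
```

```text
[0.53097441 0.05118339 0.14915691] [[0.906, 0.0, 0.424], [-0.003, -1.0, 0.006], [0.424, -0.007, -0.906]] [-25.1  40.6  18.7 135.1 199.9  20.2  56.3] 20.325 0.02951796319308693 [-0.8 -0.5  0.3] [-0.    0.44 -0.05] tool F [-0.5  0.5 -0.6]
tip in tool rel eye [ -1.20692914  -0.27921392 -49.8237329 ] seat rel eye [-1.85901094  0.09564639 10.04883402]
```

View pics/w9.png

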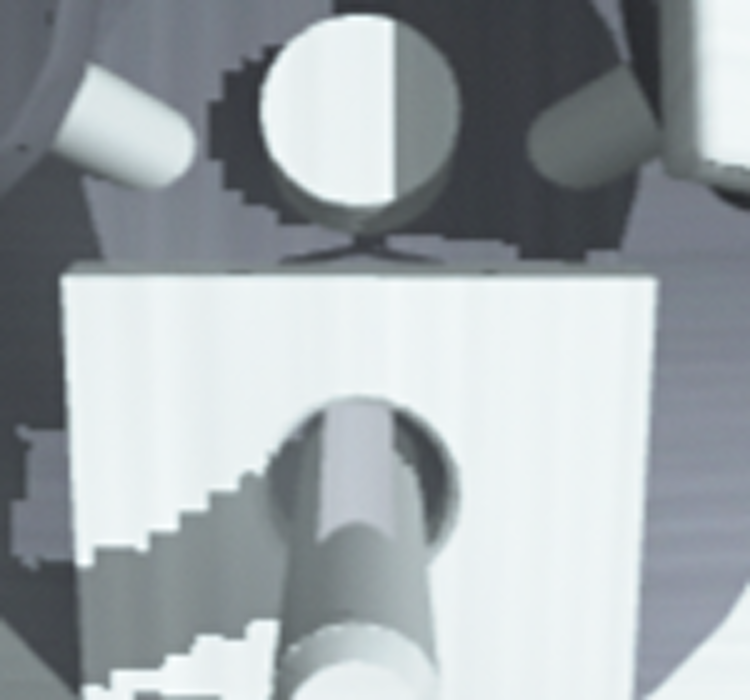

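Request:
carry_out([
  {"dx": 0.001,"dy": 0,"dz": -0.0025,"rx": 0,"ry": 0,"rz": 0},
  {"dx": 0.0025,"dy": 0,"dz": -0.005,"rx": 0,"ry": 0,"rz": 0},
  {"dx": 0.0025,"dy": 0,"dz": -0.005,"rx": 0,"ry": 0,"rz": 0},
])

```text
clock: 20.75
tool_pos: [0.5336, 0.0512, 0.1438]
eef_rot: [[0.906, 0.0, 0.424], [-0.003, -1.0, 0.006], [0.424, -0.007, -0.906]]
wrist_force: [0.5, 0.0, -2.4]
grip_width: 0.0294
```

Request:
carry_out([
  {"dx": 0.001,"dy": 0,"dz": -0.002,"rx": 0,"ry": 0,"rz": 0},
  {"dx": 0.001,"dy": 0,"dz": -0.0025,"rx": 0,"ry": 0,"rz": 0},
])

```text
clock: 21.0
tool_pos: [0.5343, 0.0513, 0.1407]
eef_rot: [[0.906, 0.001, 0.422], [-0.002, -1.0, 0.006], [0.422, -0.006, -0.906]]
wrist_force: [0.3, -0.1, -4.0]
grip_width: 0.0297
```

```bash
python3 look.py w10
```

```text
[0.53427627 0.05130851 0.14067968] [[0.906, 0.001, 0.422], [-0.002, -1.0, 0.006], [0.422, -0.006, -0.906]] [-24.9  41.9  18.6 134.7 199.8  21.   56.4] 21.0 0.029674214202496368 [ 0.3 -0.1 -4. ] [ 0.09  0.8  -0.06] tool F [-1.5  0.2  3.7]
tip in tool rel eye [ -0.69697097  -0.17558405 -58.96423912] seat rel eye [-1.24019819  0.18246188  0.9095173 ]
```

View pics/w10.png

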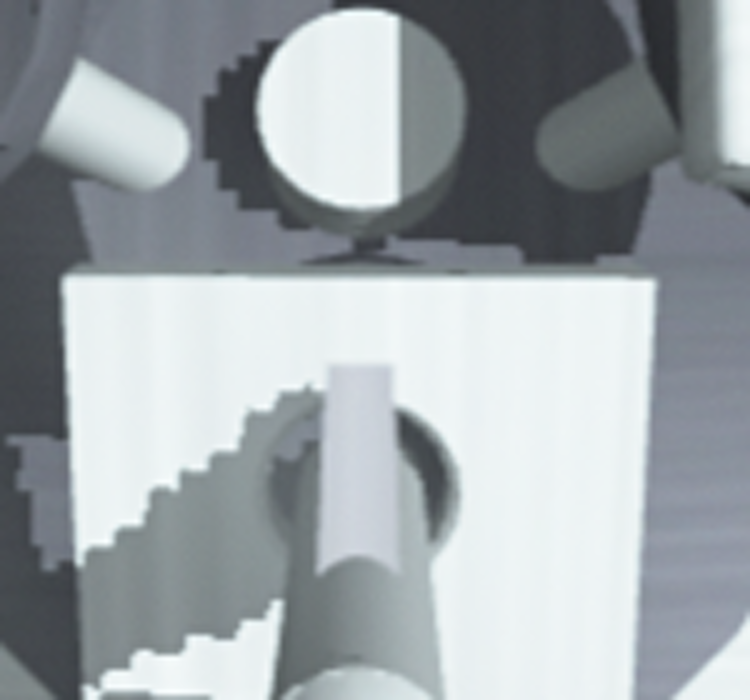

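Request:
carry_out([
  {"dx": 0.0005,"dy": 0,"dz": -0.001,"rx": 0,"ry": 0,"rz": 0},
  {"dx": 0.001,"dy": 0,"dz": -0.002,"rx": 0,"ry": 0,"rz": 0},
  {"dx": 0.001,"dy": 0,"dz": -0.002,"rx": 0,"ry": 0,"rz": 0},
])

```text
clock: 21.42
tool_pos: [0.5345, 0.0513, 0.1389]
eef_rot: [[0.907, 0.001, 0.422], [-0.002, -1.0, 0.006], [0.422, -0.006, -0.907]]
wrist_force: [-5.2, 0.6, 4.5]
grip_width: 0.0296
```

Request:
carry_out([
  {"dx": 0.0005,"dy": 0,"dz": -0.001,"rx": 0,"ry": 0,"rz": 0},
  {"dx": 0.0005,"dy": 0,"dz": -0.001,"rx": 0,"ry": 0,"rz": 0},
])

```text
clock: 21.68
tool_pos: [0.5345, 0.0513, 0.1383]
eef_rot: [[0.907, 0.001, 0.422], [-0.002, -1.0, 0.006], [0.422, -0.007, -0.906]]
wrist_force: [-5.3, 0.2, 6.7]
grip_width: 0.0295
```

```bash
python3 look.py w11
```

```text
[0.53453203 0.05125119 0.13834217] [[0.907, 0.001, 0.422], [-0.002, -1.0, 0.006], [0.422, -0.007, -0.906]] [-24.8  42.3  18.6 134.8 199.7  21.4  56.4] 21.675 0.029454430926930876 [-5.3  0.2  6.7] [0.13 0.53 0.05] tool F [-2.  -0.3 -8.3]
tip in tool rel eye [ 4.31877453e-02 -2.76432829e-01 -6.12002870e+01] seat rel eye [-0.48319455  0.1059929  -1.32653084]
```

View pics/w11.png

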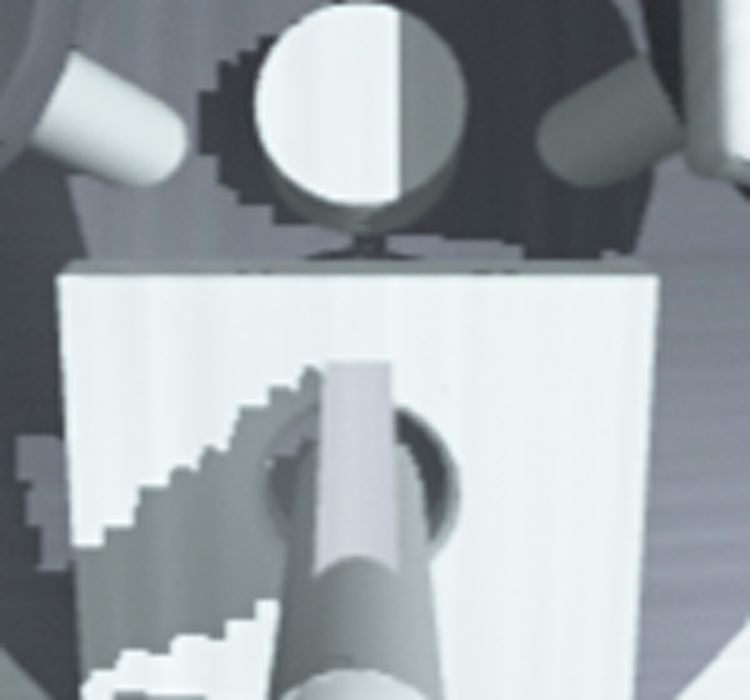

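Request:
carry_out([
  {"dx": 0,"dy": 0,"dz": 0.001,"rx": 0,"ry": 0,"rz": 0},
  {"dx": 0,"dy": 0,"dz": 0.001,"rx": 0,"ry": 0,"rz": 0},
  {"dx": 0,"dy": 0,"dz": 0.001,"rx": 0,"ry": 0,"rz": 0},
  {"dx": 0,"dy": 0,"dz": 0.001,"rx": 0,"ry": 0,"rz": 0},
], grip=0.3)

```text
clock: 22.22
tool_pos: [0.5347, 0.0513, 0.1393]
eef_rot: [[0.906, 0.001, 0.422], [-0.002, -1.0, 0.006], [0.422, -0.007, -0.906]]
wrist_force: [-0.2, -0.4, 0.3]
grip_width: 0.0572
```

Request:
carry_out([
  {"dx": -0.004,"dy": 0,"dz": 0.009,"rx": 0,"ry": 0,"rz": 0},
  {"dx": -0.013,"dy": 0,"dz": 0.027,"rx": 0,"ry": 0,"rz": 0},
  {"dx": -0.026,"dy": 0,"dz": 0.055,"rx": 0,"ry": 0,"rz": 0},
  {"dx": -0.042,"dy": 0,"dz": 0.085,"rx": 0,"ry": 0,"rz": 0},
  {"dx": -0.06,"dy": 0,"dz": 0.115,"rx": 0,"ry": 0,"rz": 0},
  {"dx": -0.08,"dy": 0,"dz": 0.13,"rx": 0,"ry": 0,"rz": 0},
  {"dx": -0.08,"dy": 0,"dz": 0.13,"rx": 0,"ry": 0,"rz": 0},
])

```text
clock: 23.1
tool_pos: [0.4532, 0.0511, 0.2701]
eef_rot: [[0.905, 0.0, 0.425], [-0.004, -1.0, 0.008], [0.425, -0.009, -0.905]]
wrist_force: [0.3, 0.4, -0.8]
grip_width: 0.057
```

```bash
python3 look.py w12; python3 - <<'E'
from h import *
w=np.load('w12.npy',allow_pickle=True).item(); save(w,'w12f.png')
d=grab('scene'); crop(d,'scene9.png',200,320,140,260,6); save(d,'scene9f.png')
d=grab('side'); crop(d,'side9.png',200,320,130,250,6)
E
```

```text
[0.45321258 0.05109583 0.27013702] [[0.905, 0.0, 0.425], [-0.004, -1.0, 0.008], [0.425, -0.009, -0.905]] [-32.1  19.6  21.3 138.8 223.7   2.6  32.4] 23.1 0.05700383249276814 [ 0.3  0.4 -0.8] [0.07 0.5  0.02] tool F [-0.  -0.4  0.9]
tip in tool rel eye [17.79753958  0.61787548 92.7740719 ] seat rel eye [ 17.0764054    1.11455175 152.6449603 ]
```

View pics/w12f.png

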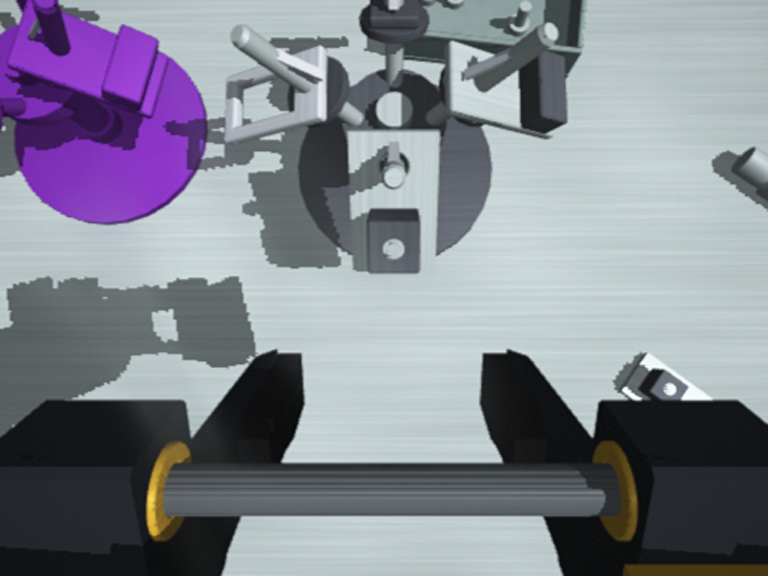

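View pics/scene9.png

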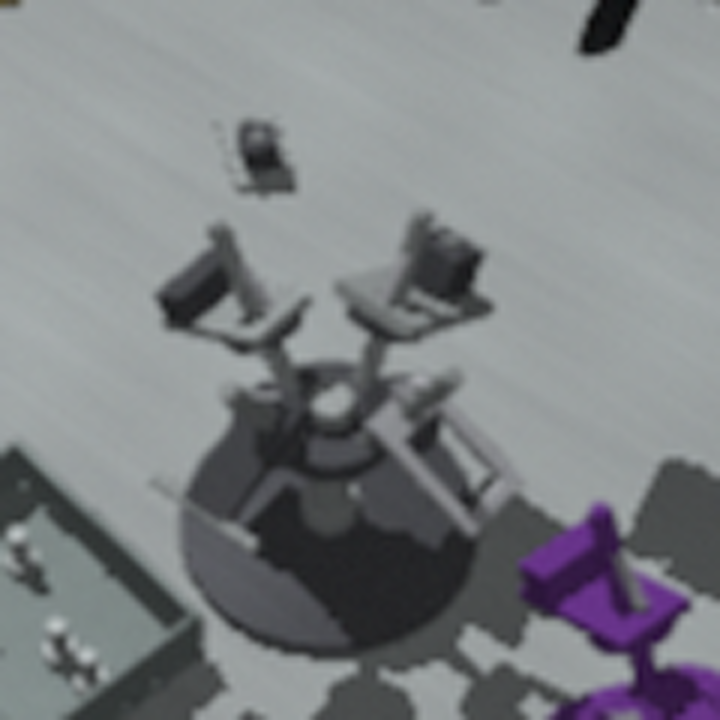

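View pics/side9.png

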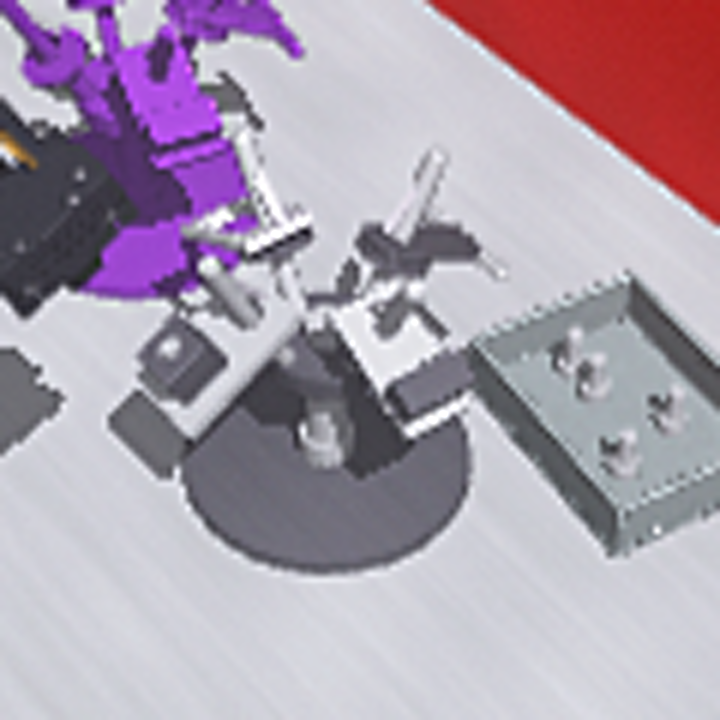

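```bash
python3 - <<'E'
from h import *
w=np.load('w12.npy',allow_pickle=True).item(); crop(w,'w12z.png',220,310,75,190,6)
C=cloud(w)
for uv in ((240,150),(285,150),(240,110),(280,100)): print(uv,C[uv[1],uv[0]].round(4))
E
```

```text
(240, 150) [0.5354 0.0718 0.1363]
(285, 150) [0.5356 0.0308 0.1349]
(240, 110) [0.5661 0.0707 0.1557]
(280, 100) [0.5737 0.0362 0.159 ]
```

View pics/w12z.png

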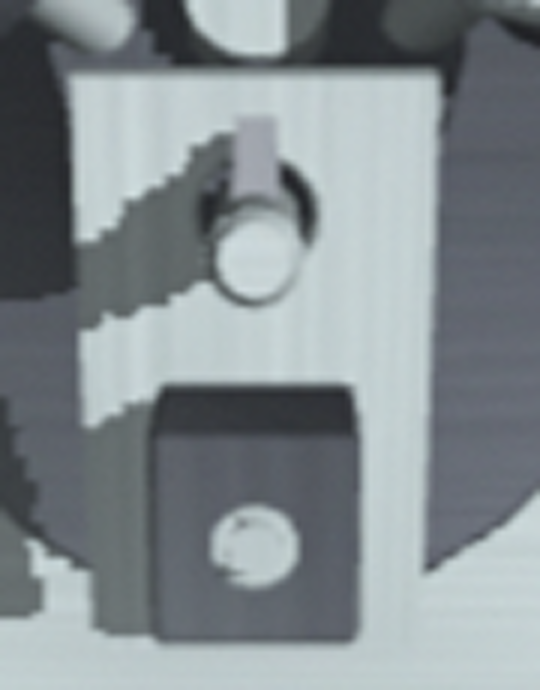

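```bash
python3 -c "
from plant import manip
print(manip.finish_job(), manip.sense()['clock'])"
```

```text
the job is handed in; nothing more can be done
the job is handed in; nothing more can be done
```

I handed the job in at about 23 s of the 72 s. The shoe hangs on the bare branch, which points at the robot, and the spring catch is out over the plate.

- **Tree:** I pushed it about 140° clockwise with closed fingers. Afterwards the bare branch pointed within about 1° of the robot's side.
- **Shoe:** I took the larger grey one. The first tilted approach ran into joint limits, so I backed off and turned the wrist almost a full turn with the shoe held, then came in again.
- **Fitting:** The bar leaned about 25°, roughly 3° bent towards the post. The eye went over its end without force, then past the catch at no more than about 6 N along the branch in the readings, below the 10–25 N you gave.
- **Pressing home:** I pressed until I felt the collar, at a peak of about 12 N, then let go and backed off to a wrist-force reading of under 1 N.

**Last checks:** The wrist picture taken after letting go shows the catch standing out over the plate. The overhead and side views show the shoe hanging with the branch still facing the robot. The measured height of the plate by the eye came out about 2 mm above the nominal seat. That is within the catch's 3 mm play and the camera accuracy, so I can't tell whether the shoe sprang back slightly after I let go.

The tray, the smaller shoe and the purple tree were where they had been in the last pictures. I did not re-measure the hammer, the spray can or the yellow shoe, but nothing I did came near them.

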